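# Present glazed mugs to the colour reader on an indexing stage

## Robot

A 7-joint arm with a two-finger parallel gripper is mounted at the origin on the work surface. World frame = base frame: x ahead of the robot, y to its left, z up, the work surface at z = 0. Lengths are in m, angles in rad, forces in N, time in s.
With the tool pointing down it reaches from about 0.425 to 0.95 m from the base axis. Payload 4.7 kg.
Tool frame: the origin (TCP) lies midway between the tips of the shut fingers; the grasp point (between the pads) lies 19 mm behind it; x points along the fingers, z is the direction in which the jaws open and shut, and the axes are right-handed (so a half turn about x gives the same grasp; the last joint's range is limited). The gripper opens to 87 mm and grips with 3 to 60 N. Pads are 19 mm wide; open, the fingers measure 117 mm over their backs; the gripper's body (75 mm by 190 mm) begins 51 mm behind the grasp point.
Start: joints at [-1.303, 0.469, -0.049, 1.532, 0.024, 1.141, -0.082], TCP at [0.197, 0.646, 0.223] pointing down, gripper open.
Joint ranges: [-2.59, 2.59], [-0.33, 1.99], [-1.39, 1.29], [0.1, 2.45], [-1.04, 4.18], [0.21, 1.99], [-2.66, 2.66]. Speed limits (rad/s): [2.57, 2.57, 3.14, 3.14, 3.14, 3.14, 3.14].

## Interface

Orientations are given as a rotation vector (axis times angle).
In Python, from bench import sensors, snapshot, ticket, nets gives the robot as it stands.
- The arm moves only by the tool jog_arm, never from a script. Its argument "targets" is a list of rows, each a list of 6 numbers: the shift along the tool's x, y, z in cm, then the turn, a rotation vector about the tool's x, y, z in rad. In form: [[tx, ty, tz, rx, ry, rz], ...]. A call has 1 to 20 rows; each row is the pose to reach, as a shift and turn from the pose commanded when the call began, along the tool's axes at that moment; what a row does not reach only later rows make up. A row lasts 1/8 s, in which the tool goes at most 62.5 mm and 10.7 degrees, less where a joint would pass 70% of its speed; a pose out of reach is approached as far as the arm can. A call with a gripper value outside its range is refused whole. "claw" is the finger opening in cm, from 0 to 8.7, set as the call begins (left out, the last holds). The fingers move at their own pace and stop on an object; "squeeze" is the grip in N (left out, the last holds). Time passes only in rows, so rows that repeat a pose let the fingers close. It gives the time, the measured TCP pose, the force and the opening at its end, in the units of the state.
- sensors.get_obs(): the state, without advancing time (a new reading comes with each control period).
- snapshot(name): name is "scene" or "side" or "wrist"; returns a dict with "frame" (480x640x3 uint8, red, green, blue), "range_z" (480x640 float32, m along the optical axis (not along the pixel's ray), 0 where there is no reading), "fx", "fy", "cx", "cy" (pixels), "distortion" ([k1, k2, p1, p2, k3] as OpenCV has them; the pictures are not rectified), "world_to_cam" (4x4, takes a point from world to camera coordinates). Camera axes: x right, y down, z forward; pixel columns grow to the right and rows downward; lengths in m; the calibration is good to about 2 mm. A picture is of the moment at which its call begins.
- ticket.finish_job(): hands the job in, once; it reports no verdict.
Trained networks look in the newest picture that a camera, given by its name, has taken for a name from the list of things; names that differ only in an ending like _2 or _b are one class to them, and where a whole thing is asked for, a point or a joint stands for the part that bears it (a point fixed in the world has none). Each returns a list of dicts, best first, with "p" (0 to 1); they miss things now and then, are a little off and sometimes report something else, mostly with a low value. They report only what shows in the picture. A call takes as long as a camera call. They do not tell look-alikes from the thing itself.
- nets.boxes_of(camera, query): "rect" ([left, top, width, height] in pixels, round what is visible of it).
- nets.place_of(camera, query): "position" ([row, column] in pixels: a listed point, or the origin of a listed thing).
The state is a dict: "time": time; "joint_positions": joint angles; "dq": joint speeds; "effort": joint torques, N m; "tool_pos": TCP position; "orientation": TCP orientation; "contact_force": force on the tool from outside, world axes, zero at the start; "moment": the same for the moment, N m; "opening": finger opening in m.
Only numpy, scipy, OpenCV 4.12 (cv2) and the standard library are available. Lean on these libraries where they do the work, as an engineer would, in place of code of your own. Each camera call takes 0.05 s, during which the arm holds its last target.

## Task

Load each glazed mug from the ware board onto the spot of its own colour on the indexing stage, standing upright with its handle pointing outwards. When all are on, pull up the red spring plunger, turn the disc counter-clockwise to the next hole and let the plunger drop fully home so that the reader can read for a second; do this for all three holes one after the other, spots without a mug too. Then stand the mugs upright back on the board, leave the stage locked in the last hole, and leave everything else on the table where it is.

Things in the scene. Friction and masses are not known exactly. Their poses are not given: they have to be found in the camera images.
- stage (a joint): turn of the aluminium disc (top 49 mm above the table, with a lip 6 mm higher round it, 124 mm inner and 129 mm outer radius) of the indexing stage, rad, growing counter-clockwise seen from above. 0 is the first hole, then holes at 1.571, 3.142 and 4.712 (last; stops just beyond both ends). Stiff bearing that stays where it is left (about 0.1 N m); held by the plunger's pin to within about 0.015 rad when locked.
- plunger (a joint): lift of the spring index plunger, m: 0 fully home (locked, pin 11 mm deep in a hole of the fixed ring below), 0.015 the upper stop. Above 0.011 the pin is clear of its hole and the disc can turn; let go between holes it rests on the ring at 0.011 and drops in by itself when it comes over the next hole. The spring pushes down with 6 N at home and 10 N at the top. The pin is 10 mm across with a round tip, the holes 13 mm.
- knob_grip (a point): middle of the plunger's red upright round knob: 26 mm in diameter and 34 mm high around this point, with a cap 33 mm wide and 6 mm high on top of that (this point is 113 mm above the table and 22 mm below the knob's top when home). It rides on a lug of the disc, 142 mm from the disc's axis, and goes round with it; it does not itself turn relative to the disc. Below the knob a 23 mm bush, its top 12 mm below the home knob.
- stage_top (a point): centre of the disc's top, on its axis (49 mm above the table); its axes turn with the disc. The base stands fixed; the white reader head, 134 mm tall at its top, stands outside the disc. At joint 0 the reader lies along this point's +x direction, its face 187 mm from the axis, and the knob at 45 degrees from that, counter-clockwise.
- spot_yellow (a point): centre of the yellow painted spot on the disc (72 mm across, 72 mm from the axis); faces the reader at stage 1.571.
- spot_blue (a point): centre of the blue spot, likewise; faces the reader at stage 3.142.
- spot_red (a point): centre of the red spot, likewise; faces the reader at stage 4.712. (The fourth, dark spot stays empty; it faces the reader at stage 0.)
- board: fixed pale wooden ware board, 270 mm (its x) by 260 mm (its y) and 6 mm thick; origin at the centre of its underside. The mugs start on it.
- mug_yellow_mid (a point): yellow mug, centre, half-way up its axis (37.5 mm above its foot): 76 mm outside diameter, 75 mm tall, wall 4.5 mm, 0.12 to 0.22 kg, open at the top. Its handle points along the mug's own +x, z is up. May be absent.
- mug_yellow_handle (a point): grip point of the yellow mug's handle, 52 mm out from the mug's axis (its +x) and 52 mm above its foot. The handle is a flat-sided D 9 mm thick (along the mug's y): top bar from 54 to 63 mm above the foot, outer bar from 56 to 66 mm from the axis, lower bar 17 to 26 mm above the foot; pinched from above across its thickness. May be absent.
- mug_blue_mid (a point): blue mug, centre, half-way up its axis (37.5 mm above its foot): 76 mm outside diameter, 75 mm tall, wall 4.5 mm, 0.12 to 0.22 kg, open at the top. Its handle points along the mug's own +x, z is up. May be absent.
- mug_blue_handle (a point): grip point of the blue mug's handle, 52 mm out from the mug's axis (its +x) and 52 mm above its foot. The handle is a flat-sided D 9 mm thick (along the mug's y): top bar from 54 to 63 mm above the foot, outer bar from 56 to 66 mm from the axis, lower bar 17 to 26 mm above the foot; pinched from above across its thickness. May be absent.
- mug_red_mid (a point): red mug, centre, half-way up its axis (37.5 mm above its foot): 76 mm outside diameter, 75 mm tall, wall 4.5 mm, 0.12 to 0.22 kg, open at the top. Its handle points along the mug's own +x, z is up. May be absent.
- mug_red_handle (a point): grip point of the red mug's handle, 52 mm out from the mug's axis (its +x) and 52 mm above its foot. The handle is a flat-sided D 9 mm thick (along the mug's y): top bar from 54 to 63 mm above the foot, outer bar from 56 to 66 mm from the axis, lower bar 17 to 26 mm above the foot; pinched from above across its thickness. May be absent.
- glaze_tub: bystander: clear tub with white lid, 70 mm across, 75 mm tall; origin under its centre.
- brush: bystander: brush lying flat, 170 mm long along its x; origin under its middle.
- palette_knife: bystander: spatula lying flat, 190 mm long along its x.
- batten: bystander: small wooden batten 150 x 16 x 10 mm lying between stage and board.
- rib: bystander: steel rib plate 90 x 55 x 6 mm.
- sponge: bystander: orange block sponge 90 x 60 x 32 mm.
Not all that is in view belongs to the job. What is meant by the part that bears mug_red_mid is not purple, and is the larger of those in its own colour. Of the things shaped like the part that bears mug_yellow_mid, the yellow one is meant.

How it is judged:
On the way, in this order (a step that is already met when the one before it is completed fails the run):
1. every mug stands upright on the spot of its own colour, handle outwards, let go, with the stage still locked in the first hole (horizontal distance between mug_yellow_mid and spot_yellow below 0.015 m and angle between each of mug_yellow_mid, mug_blue_mid, mug_red_mid's own z axis and vertical below 0.1 rad and height (world z) of mug_yellow_mid between 0.079 and 0.0935 m and horizontal distance between each of mug_yellow_handle, mug_blue_handle, mug_red_handle and stage_top above 0.104 m and contact force between each of mug_yellow, mug_blue, mug_red and the fingers below 0.3 N and horizontal distance between mug_blue_mid and spot_blue below 0.015 m and height (world z) of mug_blue_mid between 0.079 and 0.0935 m and horizontal distance between mug_red_mid and spot_red below 0.015 m and height (world z) of mug_red_mid between 0.079 and 0.0935 m and value of joint stage between -0.03 and 0.03 rad and value of joint plunger below 0.0025 m), for 0.3 s.
2. next hole (quarter turn), plunger fully home, yellow spot before the reader, the mugs standing on their spots (horizontal distance between mug_yellow_mid and spot_yellow below 0.02 m and angle between each of mug_yellow_mid, mug_blue_mid, mug_red_mid's own z axis and vertical below 0.1 rad and height (world z) of mug_yellow_mid between 0.079 and 0.0935 m and horizontal distance between each of mug_yellow_handle, mug_blue_handle, mug_red_handle and stage_top above 0.104 m and contact force between each of mug_yellow, mug_blue, mug_red and the fingers below 0.3 N and horizontal distance between mug_blue_mid and spot_blue below 0.02 m and height (world z) of mug_blue_mid between 0.079 and 0.0935 m and horizontal distance between mug_red_mid and spot_red below 0.02 m and height (world z) of mug_red_mid between 0.079 and 0.0935 m and value of joint stage between 1.5408 and 1.6008 rad and value of joint plunger below 0.0025 m), for 0.6 s.
3. second hole, plunger home, blue spot before the reader, the mugs standing on their spots (horizontal distance between mug_yellow_mid and spot_yellow below 0.02 m and angle between each of mug_yellow_mid, mug_blue_mid, mug_red_mid's own z axis and vertical below 0.1 rad and height (world z) of mug_yellow_mid between 0.079 and 0.0935 m and horizontal distance between each of mug_yellow_handle, mug_blue_handle, mug_red_handle and stage_top above 0.104 m and contact force between each of mug_yellow, mug_blue, mug_red and the fingers below 0.3 N and horizontal distance between mug_blue_mid and spot_blue below 0.02 m and height (world z) of mug_blue_mid between 0.079 and 0.0935 m and horizontal distance between mug_red_mid and spot_red below 0.02 m and height (world z) of mug_red_mid between 0.079 and 0.0935 m and value of joint stage between 3.1116 and 3.1716 rad and value of joint plunger below 0.0025 m), for 0.6 s.
4. third and last hole, plunger home, red spot before the reader, the mugs standing on their spots (horizontal distance between mug_yellow_mid and spot_yellow below 0.02 m and angle between each of mug_yellow_mid, mug_blue_mid, mug_red_mid's own z axis and vertical below 0.1 rad and height (world z) of mug_yellow_mid between 0.079 and 0.0935 m and horizontal distance between each of mug_yellow_handle, mug_blue_handle, mug_red_handle and stage_top above 0.104 m and contact force between each of mug_yellow, mug_blue, mug_red and the fingers below 0.3 N and horizontal distance between mug_blue_mid and spot_blue below 0.02 m and height (world z) of mug_blue_mid between 0.079 and 0.0935 m and horizontal distance between mug_red_mid and spot_red below 0.02 m and height (world z) of mug_red_mid between 0.079 and 0.0935 m and value of joint stage between 4.6824 and 4.7424 rad and value of joint plunger below 0.0025 m), for 0.6 s.
At the end, for the whole second after the job is handed in: Every mug stands upright (within 0.1 rad), released and at rest on the ware board, its axis over the board; the stage is locked in the last hole (within 0.03 rad of 4.712) with the plunger home (within 2.5 mm) (value of joint stage between 4.6824 and 4.7424 rad and value of joint plunger below 0.0025 m and x of mug_yellow_mid in the frame of board between -0.125 and 0.125 m and y of mug_yellow_mid in the frame of board between -0.12 and 0.12 m and height (world z) of mug_yellow_mid between 0.037 and 0.05 m and angle between each of mug_yellow_mid, mug_blue_mid, mug_red_mid's own z axis and vertical below 0.1 rad and linear speed of each of mug_yellow, mug_blue, mug_red below 0.02 m/s and contact force between each of mug_yellow, mug_blue, mug_red and the fingers below 0.2 N and x of mug_blue_mid in the frame of board between -0.125 and 0.125 m and y of mug_blue_mid in the frame of board between -0.12 and 0.12 m and height (world z) of mug_blue_mid between 0.037 and 0.05 m and x of mug_red_mid in the frame of board between -0.125 and 0.125 m and y of mug_red_mid in the frame of board between -0.12 and 0.12 m and height (world z) of mug_red_mid between 0.037 and 0.05 m); the robot touches nothing.
It fails at once if a bystander is pushed more than 5 cm from its place (distance of any of glaze_tub, brush, palette_knife, batten, rib, sponge from where it was at the start of the episode above 0.05 m).
It fails at once if the glaze tub is knocked over (angle between glaze_tub's own z axis and vertical above 0.5 rad).
Of mug_yellow, mug_blue, mug_red only 2 to 3 are there at a start; the rules pass over those that are not, and their reading is None.
At some moment in a run one of mug_yellow, mug_blue, mug_red may be knocked a few centimetres aside while the robot is not near it.
It also fails if it takes over 210 s, if anything falls off the work surface, if the arm or the gripper's body presses on something with over 40 N, if the wrist force passes 120 N, or if a joint passes its speed limit or range.

## Working session

There is one attempt and no reset: what is moved stays moved. The work goes in short steps, Python scripts to look and compute and a tool call to move; the robot and the scene stay as the last step left them, time stands still between calls to the robot, and variables do not carry over. Pictures are saved under pics/ and viewed, and the job is handed in when it is done.

Besides the shell and the picture viewer there is one more tool, called after ">>>" as name([rows], argument=value, ...), one row to a line, values as JSON. jog_arm: Moves the arm, as the interface text tells. Its arguments: {"type":"object","properties":{"targets":{"type":"array"},"claw":{"type":"number"},"squeeze":{"type":"number"}},"required":["targets"]}

```bash
ls; mkdir -p pics
cat > h.py <<'E'
import numpy as np, cv2
from bench import sensors, snapshot, ticket, nets
from scipy.spatial.transform import Rotation as R
def snap(n,fn=None):
    s=snapshot(n)
    if fn: cv2.imwrite('pics/'+fn,cv2.cvtColor(s['frame'],cv2.COLOR_RGB2BGR))
    return s
def K(s): return np.array([[s['fx'],0,s['cx']],[0,s['fy'],s['cy']],[0,0,1.]])
def ray(s,u,v):
    p=cv2.undistortPoints(np.array([[[u,v]]],float),K(s),np.array(s['distortion'],float))[0,0]
    W=np.array(s['world_to_cam']);Rm=W[:3,:3];t=W[:3,3]
    return -Rm.T@t, Rm.T@np.array([p[0],p[1],1.])
def atz(s,u,v,z):
    o,d=ray(s,u,v); return o+d*(z-o[2])/d[2]
def dep(s,u,v):
    o,d=ray(s,u,v); return o+d*s['range_z'][int(round(v)),int(round(u))]
def cloud(s):
    h,w=s['range_z'].shape
    u,v=np.meshgrid(np.arange(w),np.arange(h))
    p=cv2.undistortPoints(np.stack([u,v],-1).reshape(-1,1,2).astype(float),K(s),np.array(s['distortion'],float))[:,0]
    z=s['range_z'].reshape(-1,1)
    pc=np.hstack([p,np.ones((len(p),1))])*z
    W=np.array(s['world_to_cam'])
    P=(pc-W[:3,3])@W[:3,:3]
    P[z[:,0]==0]=np.nan
    return P.reshape(h,w,3)
def proj(s,P):
    W=np.array(s['world_to_cam'])
    r,_=cv2.Rodrigues(W[:3,:3])
    q,_=cv2.projectPoints(np.atleast_2d(np.array(P,float)),r,W[:3,3],K(s),np.array(s['distortion'],float)); return q[:,0]
E
python3 - <<'E'
from h import *
o=sensors.get_obs();print({k:np.round(v,4) for k,v in o.items()})
print(R.from_rotvec(o['orientation']).as_matrix().round(3))
for n in ['scene','side','wrist']:
    s=snap(n,n+'0.png');W=np.array(s['world_to_cam']);print(n,(-W[:3,:3].T@W[:3,3]).round(3),W[:3,:3].round(2).tolist())
E
```

```text
pics
{'time': np.float64(0.0), 'joint_positions': array([-1.3029,  0.4695, -0.0486,  1.5337,  0.0241,  1.1409, -0.0823]), 'dq': array([-0.0002,  0.0001, -0.0008,  0.0016,  0.0009, -0.0001,  0.0002]), 'effort': array([ 2.00000e-04, -5.07969e+01, -8.04000e-02, -2.36155e+01,
       -6.12000e-02,  3.79000e-02,  2.00000e-04]), 'tool_pos': array([0.1973, 0.6449, 0.2215]), 'orientation': array([-0.9891,  1.3366,  0.9871]), 'contact_force': array([ 0.3256, -0.6184,  0.9995]), 'moment': array([-0.004 , -0.0093, -0.0066]), 'opening': np.float64(0.0867)}
[[-0.    -0.956  0.292]
 [-0.002  0.292  0.956]
 [-1.    -0.    -0.002]]
scene [1.193 0.256 1.115] [[-0.3, 0.95, -0.01], [0.78, 0.24, -0.57], [-0.54, -0.18, -0.82]]
side [-0.097 -0.668  0.964] [[0.74, -0.68, 0.02], [-0.45, -0.51, -0.73], [0.5, 0.53, -0.69]]
wrist [0.117 0.669 0.384] [[0.29, 0.96, -0.0], [0.91, -0.28, 0.3], [0.29, -0.09, -0.95]]
```

View pics/scene0.png

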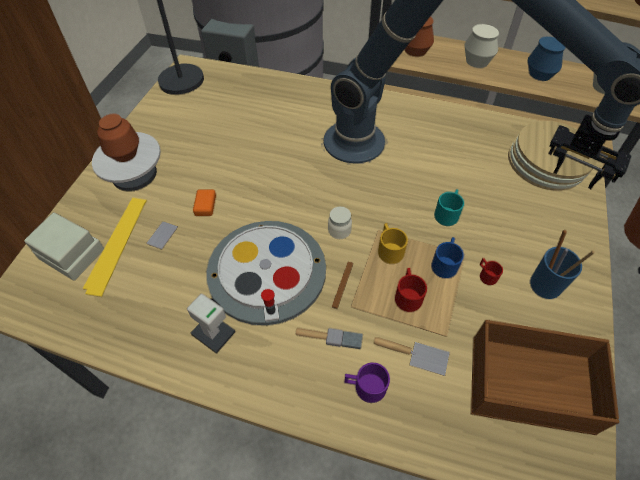

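View pics/side0.png

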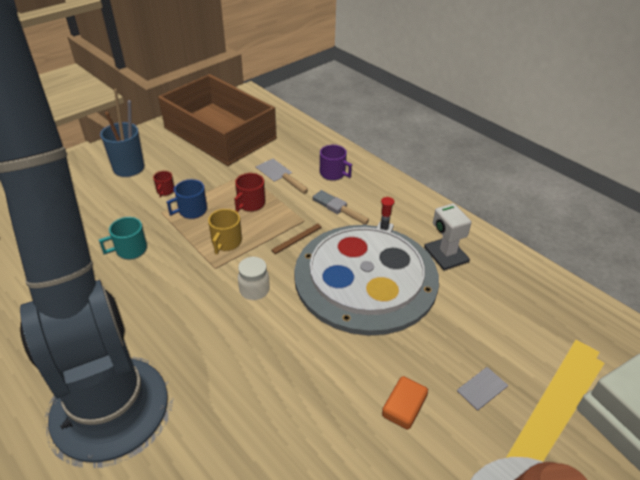

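View pics/wrist0.png

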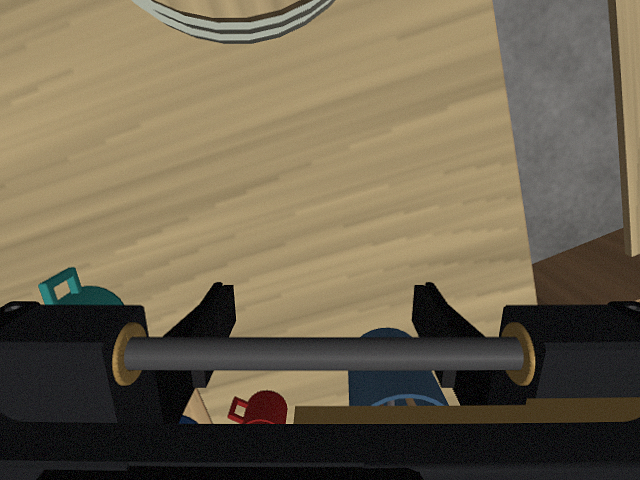

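Scene view: on the board stand the yellow mug (393,245), the blue mug (447,260) and the red mug (411,290). Lookalikes are the teal mug (450,208), the small red cup (490,270) and the purple mug (372,382). By the description I want the large red one at (411,290). The stage centre is near (266,264) and the knob near (268,297).

```bash
cat > find.py <<'E'
from h import *
Q=['mug_yellow_mid','mug_blue_mid','mug_red_mid','mug_yellow_handle','mug_blue_handle','mug_red_handle','stage_top','knob_grip','spot_yellow','spot_blue','spot_red']
Z=dict(mug_yellow_mid=.0435,mug_blue_mid=.0435,mug_red_mid=.0435,mug_yellow_handle=.058,mug_blue_handle=.058,mug_red_handle=.058,stage_top=.049,knob_grip=.113,spot_yellow=.049,spot_blue=.049,spot_red=.049,board=.0)
for n in ['scene','side']:
    s=snap(n)
    for q in Q+['board']:
        r=nets.place_of(n,q)
        print(n,q,[(round(x['p'],2),np.round(x['position'][::-1]).astype(int).tolist(),atz(s,x['position'][1],x['position'][0],Z[q])[:2].round(4).tolist()) for x in r[:3]])
    print('knob etc')
    for q in ['glaze_tub','brush','palette_knife','batten','rib','sponge']:
        r=nets.place_of(n,q)
        print(n,q,[(round(x['p'],2),atz(s,x['position'][1],x['position'][0],0)[:2].round(3).tolist()) for x in r[:2]])
E
python3 find.py
python3 - <<'E'
from h import *
s=snap('scene')
im=cv2.cvtColor(s['frame'],cv2.COLOR_RGB2BGR)
cv2.imwrite('pics/crop1.png',cv2.resize(im[180:400,190:520],None,fx=2.4,fy=2.4,interpolation=cv2.INTER_CUBIC))
E
```

```text
scene mug_yellow_mid [(0.88, [447, 209], [0.2502, 0.3482]), (0.66, [393, 248], [0.435, 0.2254]), (0.32, [326, 339], [0.749, 0.1249])]
scene mug_blue_mid [(0.66, [448, 258], [0.4226, 0.3787])]
scene mug_red_mid [(0.73, [372, 384], [0.8258, 0.2607]), (0.72, [409, 298], [0.576, 0.2974]), (0.69, [489, 272], [0.4362, 0.4924])]
scene mug_yellow_handle [(0.71, [384, 225], [0.3756, 0.1848]), (0.64, [454, 195], [0.2035, 0.3602]), (0.15, [263, 263], [0.5957, -0.0992])]
scene mug_blue_handle [(0.75, [452, 241], [0.3731, 0.3782]), (0.34, [339, 232], [0.4341, 0.069])]
scene mug_red_handle [(0.95, [481, 262], [0.4211, 0.4633]), (0.68, [408, 273], [0.5133, 0.2801]), (0.68, [281, 242], [0.5145, -0.077])]
scene stage_top [(0.7, [263, 264], [0.5934, -0.1002])]
scene knob_grip [(0.55, [270, 299], [0.7173, -0.0279])]
scene spot_yellow [(0.83, [243, 251], [0.5702, -0.17]), (0.61, [407, 273], [0.508, 0.2777]), (0.37, [162, 233], [0.5791, -0.4205])]
scene spot_blue [(0.95, [280, 246], [0.5243, -0.0783])]
scene spot_red [(0.77, [284, 276], [0.611, -0.0327]), (0.56, [405, 275], [0.5149, 0.2752])]
scene board
[... 912 characters left out ...]
713])]
side stage_top [(0.6, [367, 267], [0.5901, -0.0972])]
side knob_grip [(0.8, [384, 201], [0.7301, -0.0127]), (0.47, [383, 285], [0.5298, -0.1931])]
side spot_yellow [(0.64, [384, 284], [0.5804, -0.1565]), (0.43, [225, 233], [0.4184, 0.2077])]
side spot_blue [(0.93, [339, 278], [0.5199, -0.0793])]
side spot_red [(0.7, [352, 245], [0.6155, -0.0226]), (0.4, [366, 264], [0.5973, -0.088])]
side board [(0.8, [230, 217], [0.49, 0.295])]
knob etc
side glaze_tub [(0.8, [0.384, 0.063]), (0.52, [0.624, -0.061])]
side brush [(0.83, [0.72, 0.124])]
side palette_knife [(0.62, [0.709, 0.341])]
side batten [(0.62, [0.557, 0.11])]
side rib [(0.56, [0.552, -0.454])]
side sponge [(0.92, [0.416, -0.369])]
```

View pics/crop1.png

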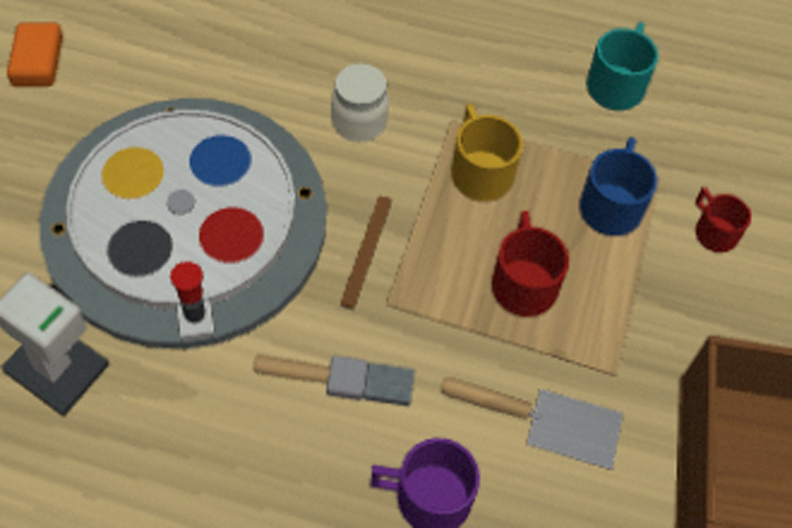

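```bash
cat > loc.py <<'E'
from h import *
import sys
HSV={'yellow':((18,120,60),(32,255,255)),'blue':((104,120,40),(120,255,255)),'red':((0,150,50),(5,255,255))}
def mask(s,c):
    hsv=cv2.cvtColor(s['frame'],cv2.COLOR_RGB2HSV)
    m=cv2.inRange(hsv,*[np.array(x) for x in HSV[c]])
    if c=='red': m|=cv2.inRange(hsv,np.array((174,150,50)),np.array((180,255,255)))
    return m>0
def rimfit(P,ztop):
    # P: Nx3 pts of mug near rim; annulus centre fit, radius mean 35.75mm
    from scipy.optimize import least_squares
    f=lambda c: np.clip(np.abs(np.hypot(P[:,0]-c[0],P[:,1]-c[1])-.03575)-.00225,0,None)
    r=least_squares(f,P[:,:2].mean(0),loss='soft_l1',f_scale=.002)
    return r.x, np.sqrt(np.mean(r.fun**2))
def mugs(foot=.006, roi=None, cams=('scene','side'),shots=None):
    out={}
    shots=shots or {n:snap(n) for n in cams}
    for c in HSV:
        for n,s in shots.items():
            P=cloud(s); m=mask(s,c)
            zt=foot+.075
            k=m&(P[...,2]>.02)&(P[...,2]<zt+.01)
            if roi is not None: 
                x0,x1,y0,y1=roi; k&=(P[...,0]>x0)&(P[...,0]<x1)&(P[...,1]>y0)&(P[...,1]<y1)
            nl,L,st,_=cv2.connectedComponentsWithStats(k.astype(np.uint8))
            for i in range(1,nl):
                if st[i,4]<250: continue
                Q=P[L==i]; top=Q[np.abs(Q[:,2]-zt)<.005]
                if len(top)<20: continue
                ctr,e=rimfit(top,zt)
                d=np.hypot(Q[:,0]-ctr[0],Q[:,1]-ctr[1])
                H=Q[(d>.046)&(d<.07)]
                a=None
                if len(H)>3:
                    h=np.median(H[:,:2],0)-ctr; a=np.degrees(np.arctan2(h[1],h[0])).round(1)
                print(c,n,'npx',st[i,4],'ctr',ctr.round(4),'rms mm',round(e*1e3,2),'ztop',np.percentile(Q[:,2],[95,99]).round(4),'ntop',len(top),'handle',a,'nH',len(H))
if __name__=='__main__':
    roi=[float(x) for x in sys.argv[2:6]] if len(sys.argv)>5 else None
    mugs(float(sys.argv[1]) if len(sys.argv)>1 else .006,roi)
E
python3 loc.py .006 .3 .7 .1 .46
cat > stg.py <<'E'
from loc import *
for n in ['scene','side']:
    s=snap(n);P=cloud(s)
    for c in HSV:
        k=mask(s,c)&(np.abs(P[...,2]-.049)<.012)&(np.hypot(P[...,0]-.592,P[...,1]+.1)<.115)
        nl,L,st,ce=cv2.connectedComponentsWithStats(k.astype(np.uint8))
        i=1+np.argmax(st[1:,4]); u,v=ce[i]
        cn=[];
        cs,_=cv2.findContours((L==i).astype(np.uint8),cv2.RETR_EXTERNAL,cv2.CHAIN_APPROX_NONE)
        pts=np.array([atz(s,*q[0],.049)[:2] for q in cs[0]])
        (x,y),r=cv2.minEnclosingCircle(pts.astype(np.float32))
        print(n,c,'ellipse-ctr',pts.mean(0).round(4),np.array([x,y]).round(4),'r',round(r,4),'zmed',np.nanmedian(P[L==i][:,2]).round(4))
    # knob: red pts above .09
    k=mask(s,'red')&(P[...,2]>.09)&(P[...,2]<.16)&(np.hypot(P[...,0]-.592,P[...,1]+.1)<.25)
    Q=P[k]; print('knob n',len(Q),Q.mean(0).round(4),'zmax',Q[:,2].max().round(4))
    T=Q[Q[:,2]>Q[:,2].max()-.006]; print(' top',T.mean(0).round(4),T.min(0).round(4),T.max(0).round(4))
E
python3 stg.py
```

```text
yellow scene npx 766 ctr [0.4297 0.222 ] rms mm 0.41 ztop [0.0814 0.0832] ntop 150 handle -145.8 nH 29
yellow side npx 1149 ctr [0.4261 0.2189] rms mm 0.96 ztop [0.0812 0.0835] ntop 204 handle -147.3 nH 91
blue scene npx 728 ctr [0.4336 0.3745] rms mm 0.44 ztop [0.0807 0.0827] ntop 128 handle 176.9 nH 11
blue side npx 909 ctr [0.4293 0.3718] rms mm 0.82 ztop [0.0798 0.0821] ntop 116 handle 178.3 nH 25
red scene npx 753 ctr [0.5645 0.298 ] rms mm 0.38 ztop [0.081  0.0828] ntop 160 handle -160.9 nH 24
red side npx 902 ctr [0.5591 0.2953] rms mm 0.66 ztop [0.0805 0.0825] ntop 128 handle -160.4 nH 56
scene yellow ellipse-ctr [ 0.5694 -0.1644] [ 0.5696 -0.1643] r 0.0357 zmed 0.049
scene blue ellipse-ctr [ 0.5232 -0.0737] [ 0.5232 -0.0738] r 0.0347 zmed 0.0491
scene red ellipse-ctr [ 0.6143 -0.0283] [ 0.6137 -0.0283] r 0.0344 zmed 0.0491
knob n 175 [ 0.722  -0.0294  0.1281] zmax 0.139
 top [ 0.7199 -0.0309  0.135 ] [ 0.7033 -0.0472  0.133 ] [ 0.7355 -0.0162  0.139 ]
side yellow ellipse-ctr [ 0.5682 -0.1639] [ 0.5684 -0.1633] r 0.0342 zmed 0.0495
side blue ellipse-ctr [ 0.5215 -0.0725] [ 0.522 -0.072] r 0.0329 zmed 0.0494
side red ellipse-ctr [ 0.6126 -0.0264] [ 0.6139 -0.0259] r 0.0325 zmed 0.0493
knob n 174 [ 0.7111 -0.0358  0.1252] zmax 0.1376
 top [ 0.7147 -0.0334  0.1348] [ 0.6996 -0.0483  0.1317] [ 0.7287 -0.0171  0.1376]
```

```bash
cat > plan.py <<'E'
from h import *
import sys
# usage: plan.py x y z yawdeg [x y z yaw ...] : tool rows (cm, rad) for TCP world goals, relative to the present pose
def goal(yaw):
    a=np.radians(yaw); zt=np.array([np.cos(a),np.sin(a),0]); xt=np.array([0,0,-1.]); return np.stack([xt,np.cross(zt,xt),zt],1)
o=sensors.get_obs(); p=np.array(o['tool_pos']); R0=R.from_rotvec(o['orientation']).as_matrix()
zt=R0[:,2]
print('t',round(float(o['time']),2),'tcp',p.round(4),'yaw',np.degrees(np.arctan2(zt[1],zt[0])).round(2),'tilt',np.degrees(np.arccos(-R0[2,0])).round(2),'op',round(float(o['opening']),4),'j',np.round(o['joint_positions'],2),'F',np.round(o['contact_force'],1))
a=[float(x) for x in sys.argv[1:]]
for i in range(0,len(a),4):
    d=R0.T@(np.array(a[i:i+3])-p); rv=R.from_matrix(R0.T@goal(a[i+3])).as_rotvec()
    print('[%.2f,%.2f,%.2f,%.4f,%.4f,%.4f]'%(*d*100,*rv),'dist mm %.0f ang %.0f'%(np.linalg.norm(d)*1e3,np.degrees(np.linalg.norm(rv))))
E
python3 plan.py .197 .645 .33 73 .562 .297 .25 109.4
```

```text
t 2.3 tcp [0.1974 0.6455 0.2226] yaw 72.99 tilt 0.01 op 0.0871 j [-1.3   0.47 -0.05  1.53  0.02  1.14 -0.08] F [-0.7 -0.5 -0.2]
[-10.74,0.02,-0.06,-0.0001,0.0001,-0.0000] dist mm 107 ang 0
[-2.75,-45.06,-22.66,-0.6354,0.0001,-0.0000] dist mm 505 ang 36
```

>>> jog_arm([
  [-5,0,0,0,0,0],
  [-10.7,0,0,0,0,0],
  [-10.7,-5,-2.5,-0.07,0,0],
  [-10,-11,-5,-0.16,0,0],
  [-8,-17,-8,-0.25,0,0],
  [-7,-23,-11,-0.35,0,0],
  [-5,-29,-14,-0.45,0,0],
  [-4,-35,-17,-0.54,0,0],
  [-3,-41,-20,-0.6354,0,0],
  [-2.75,-45.06,-22.66,-0.6354,0,0],
  [-2.75,-45.06,-22.66,-0.6354,0,0],
  [-2.75,-45.06,-22.66,-0.6354,0,0],
], claw=8.7, squeeze=12)

```text
time: 3.8
tool_pos: [0.5627, 0.2959, 0.2498]
orientation: [-1.452, 1.032, 1.452]
contact_force: [0.3, 1.3, 0.8]
opening: 0.0871
```

```bash
python3 - <<'E'
from h import *
s=snap('wrist','w1.png')
o=sensors.get_obs()
p=proj(s,[[.562,.297,.081],o['tool_pos']]);print(p)
E
python3 plan.py; python3 loc.py .006 .3 .7 .1 .46
```

```text
[[325.1964069  219.31169971]
 [329.63730718 303.69018782]]
t 3.85 tcp [0.5613 0.2981 0.2501] yaw 109.44 tilt 0.08 op 0.0872 j [-0.57  0.38  0.03  1.6  -0.01  1.16  1.37] F [-0.4  1.3 -0.3]
yellow scene npx 466 ctr [0.43   0.2217] rms mm 0.53 ztop [0.0804 0.0833] ntop 83 handle -145.7 nH 28
yellow side npx 1144 ctr [0.4258 0.2191] rms mm 0.86 ztop [0.0811 0.0829] ntop 208 handle -146.9 nH 92
blue scene npx 645 ctr [0.4337 0.3753] rms mm 0.33 ztop [0.081  0.0829] ntop 111 handle None nH 0
blue side npx 910 ctr [0.4288 0.3723] rms mm 0.96 ztop [0.0799 0.0823] ntop 114 handle 178.5 nH 24
red scene npx 748 ctr [0.5647 0.2981] rms mm 0.46 ztop [0.0815 0.0834] ntop 154 handle -160.9 nH 24
red side npx 896 ctr [0.5598 0.2949] rms mm 0.97 ztop [0.0803 0.0828] ntop 125 handle -161.0 nH 61
```

View pics/w1.png

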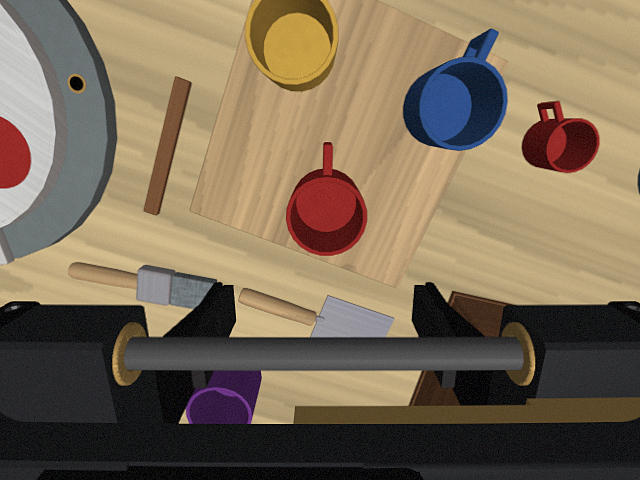

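The wrist view shows the red mug rim centred near (327,213), with its handle up at (328,157), and the projected centre is within a few px. I'll fit with wrist depth next.

```bash
python3 - <<'E'
from loc import *
mugs(.006,(.3,.7,.1,.46),cams=('wrist',))
E
python3 plan.py .563 .297 .15 109.4 .563 .297 .039 109.4
```

```text
yellow wrist npx 3429 ctr [0.426  0.2202] rms mm 0.08 ztop [0.082  0.0827] ntop 1332 handle None nH 0
blue wrist npx 5055 ctr [0.4291 0.3739] rms mm 0.1 ztop [0.0817 0.0824] ntop 1615 handle 178.9 nH 486
red wrist npx 3176 ctr [0.5599 0.297 ] rms mm 0.07 ztop [0.0818 0.0824] ntop 1224 handle -161.9 nH 220
t 4.0 tcp [0.5604 0.2998 0.2503] yaw 109.64 tilt 0.09 op 0.0873 j [-0.57  0.38  0.02  1.6  -0.01  1.16  1.37] F [-1.   0.4 -0.4]
[10.03,-0.16,-0.37,0.0043,0.0016,0.0000] dist mm 100 ang 0
[21.13,-0.16,-0.38,0.0043,0.0016,0.0000] dist mm 211 ang 0
```

```bash
python3 - <<'E'
from h import *
L=[];C=[]
for i in range(8):
    s=snapshot('wrist');W=np.array(s['world_to_cam']);C.append(-W[:3,:3].T@W[:3,3]);L.append(sensors.get_obs()['tool_pos'])
L=np.array(L);print(L.mean(0).round(4),L.std(0).round(4));C=np.array(C);print(C.mean(0).round(4),C.std(0).round(5))
E
# averaging planner
python3 - <<'E'
t=open('plan.py').read()
t=t.replace("o=sensors.get_obs(); p=np.array(o['tool_pos']);","ps=[]\nfor _ in range(6):\n    snapshot('side'); o=sensors.get_obs(); ps.append(o['tool_pos'])\np=np.mean(ps,0);")
open('plan.py','w').write(t)
E
python3 plan.py .5608 .297 .15 109.0 .5608 .297 .039 109.0
```

```text
[0.5613 0.2982 0.2502] [0.0004 0.0007 0.0001]
[0.4821 0.2699 0.4127] [4.2e-04 6.3e-04 8.0e-05]
t 4.7 tcp [0.562 0.297 0.25 ] yaw 109.4 tilt 0.0 op 0.0869 j [-0.57  0.38  0.03  1.6  -0.01  1.16  1.37] F [0.1 0.1 0.3]
[10.00,0.11,0.04,0.0069,0.0000,0.0000] dist mm 100 ang 0
[21.10,0.11,0.04,0.0069,0.0000,0.0000] dist mm 211 ang 0
```

>>> jog_arm([
  [4,0.11,0.04,0.0069,0,0],
  [8,0.11,0.04,0.0069,0,0],
  [11,0.11,0.04,0.0069,0,0],
  [13,0.11,0.04,0.0069,0,0],
  [13,0.11,0.04,0.0069,0,0],
  [13,0.11,0.04,0.0069,0,0],
  [13,0.11,0.04,0.0069,0,0],
  [13,0.11,0.04,0.0069,0,0],
])

```text
time: 5.7
tool_pos: [0.5613, 0.2973, 0.121]
orientation: [-1.449, 1.032, 1.448]
contact_force: [0.4, 0.0, -0.3]
opening: 0.0874
```

```bash
python3 - <<'E'
from loc import *
s=snap('wrist','w2.png')
mugs(.006,(.5,.63,.2,.4),shots={'wrist':s})
print(proj(s,[.5608,.297,.081]))
E
python3 plan.py .5608 .297 .041 109.0
```

```text
red wrist npx 9237 ctr [0.5599 0.2969] rms mm 0.08 ztop [0.0816 0.0822] ntop 3114 handle -162.0 nH 430
[[323.83375003 272.11158598]]
t 6.05 tcp [0.5609 0.2971 0.1203] yaw 109.01 tilt 0.01 op 0.0866 j [-0.57  0.5   0.02  1.74 -0.01  0.9   1.36] F [-0.8  0.5 -0.4]
[7.93,0.01,-0.01,0.0001,0.0001,0.0000] dist mm 79 ang 0
```

View pics/w2.png

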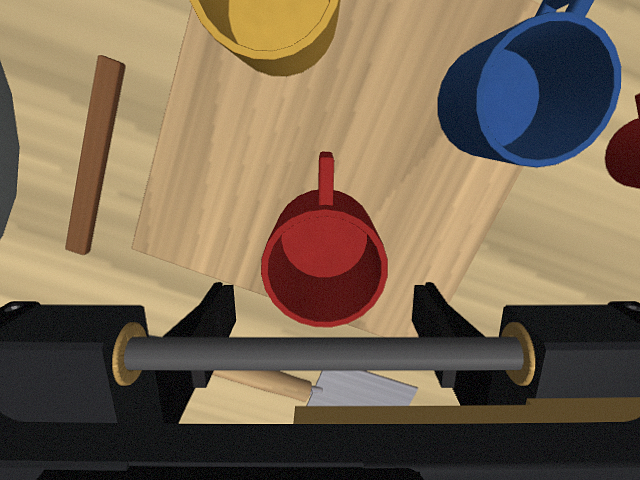

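>>> jog_arm([
  [3,0,0,0,0,0],
  [5,0,0,0,0,0],
  [7,0,0,0,0,0],
  [7.9,0,0,0,0,0],
  [7.9,0,0,0,0,0],
  [7.9,0,0,0,0,0],
])

```text
time: 6.8
tool_pos: [0.5614, 0.2974, 0.0417]
orientation: [-1.449, 1.032, 1.448]
contact_force: [0.1, -0.6, 0.3]
opening: 0.0869
```

>>> jog_arm([
  [0,0,0,0,0,0],
  [0,0,0,0,0,0],
  [0,0,0,0,0,0],
  [0,0,0,0,0,0],
  [0,0,0,0,0,0],
  [0,0,0,0,0,0],
], claw=6.5, squeeze=15)

```text
time: 7.55
tool_pos: [0.5611, 0.2973, 0.0416]
orientation: [-1.449, 1.033, 1.449]
contact_force: [-1.0, -0.7, 6.2]
opening: 0.0746
```

>>> jog_arm([
  [-2,0,0,0,0,0],
  [-5,0,0,0,0,0],
  [-9,0,0,0,0,0],
  [-13,0,0,0,0,0],
  [-15,0,0,0,0,0],
  [-15,0,0,0,0,0],
  [-15,0,0,0,0,0],
])

```text
time: 8.43
tool_pos: [0.5601, 0.2966, 0.19]
orientation: [-1.449, 1.036, 1.45]
contact_force: [-1.0, -0.5, -1.0]
opening: 0.0746
```

```bash
python3 plan.py .6135 -.0273 .20 -18 .6135 -.0273 .086 -18
python3 - <<'E'
from h import *
s=snap('wrist','w3.png');s=snap('side','s3.png')
E
```

```text
t 8.72 tcp [0.5602 0.2967 0.1897] yaw 109.01 tilt 0.09 op 0.0746 j [-0.57  0.43  0.03  1.67 -0.01  1.04  1.36] F [ 0.5  0.4 -0.7]
[-1.01,5.51,-32.37,2.2168,-0.0018,-0.0005] dist mm 329 ang 127
[10.39,5.50,-32.37,2.2168,-0.0018,-0.0005] dist mm 344 ang 127
```

View pics/s3.png

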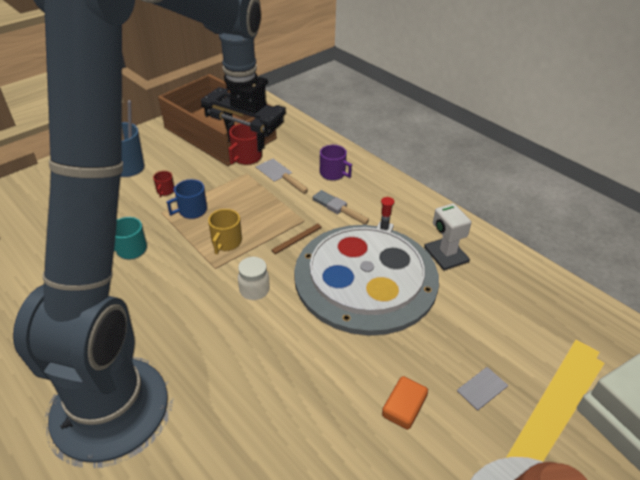

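>>> jog_arm([
  [-1,0.4,-2.3,0.16,0,0],
  [-1,0.8,-4.7,0.34,0,0],
  [-1,1.3,-7.6,0.52,0,0],
  [-1,1.7,-10,0.7,0,0],
  [-1,2.2,-12.9,0.88,0,0],
  [-1,2.6,-15.6,1.06,0,0],
  [-1,3.1,-18.3,1.24,0,0],
  [-1,3.5,-20.8,1.42,0,0],
  [-1,4,-23.5,1.6,0,0],
  [-1,4.4,-26.1,1.78,0,0],
  [-1,4.9,-28.7,1.96,0,0],
  [-1,5.2,-30.8,2.11,0,0],
  [-1,5.51,-32.37,2.2168,0,0],
  [-1,5.51,-32.37,2.2168,0,0],
  [-1,5.51,-32.37,2.2168,0,0],
  [-1,5.51,-32.37,2.2168,0,0],
  [-1,5.51,-32.37,2.2168,0,0],
])

```text
time: 10.95
tool_pos: [0.6141, -0.0262, 0.201]
orientation: [0.246, 1.557, -0.245]
contact_force: [-0.1, 0.0, -1.8]
opening: 0.0746
```

```bash
python3 plan.py .6135 -.0273 .11 -18 .6135 -.0273 .0855 -18
python3 - <<'E'
from h import *
s=snap('wrist','w4.png');s=snap('side','s4.png')
E
```

```text
t 11.25 tcp [ 0.6141 -0.0267  0.201 ] yaw -18.0 tilt 0.01 op 0.0749 j [-0.46  0.43  0.59  1.74 -0.27  1.06 -0.09] F [ 0.1 -0.4 -1.6]
[9.10,-0.08,-0.04,0.0000,-0.0001,-0.0001] dist mm 91 ang 0
[11.55,-0.08,-0.04,0.0000,-0.0001,-0.0001] dist mm 116 ang 0
```

View pics/w4.png

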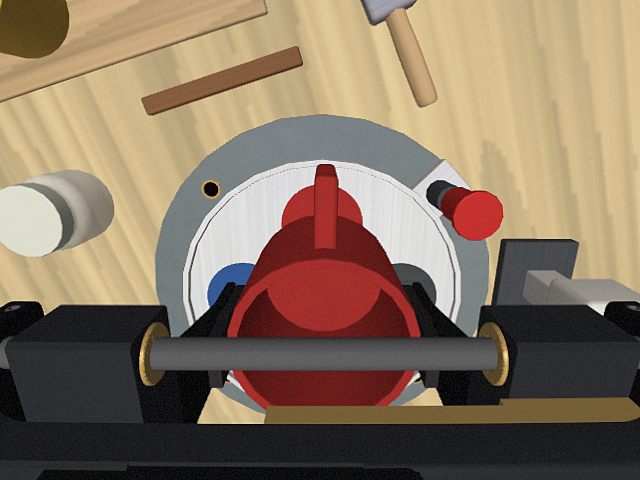

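Mug held above the red spot (323,205 in the wrist view), handle pointing outward, with the knob clear at (478,215). Lowering now.

>>> jog_arm([
  [4,-0.08,-0.04,0,0,0],
  [7,-0.08,-0.04,0,0,0],
  [9,-0.08,-0.04,0,0,0],
  [10.4,-0.08,-0.04,0,0,0],
  [11,-0.08,-0.04,0,0,0],
  [11.4,-0.08,-0.04,0,0,0],
  [11.6,-0.08,-0.04,0,0,0],
  [11.6,-0.08,-0.04,0,0,0],
])

```text
time: 12.35
tool_pos: [0.6138, -0.0276, 0.0854]
orientation: [0.247, 1.556, -0.246]
contact_force: [0.4, 0.3, -1.3]
opening: 0.0745
```

```bash
python3 plan.py
```

```text
t 12.65 tcp [ 0.6137 -0.0276  0.0853] yaw -18.0 tilt 0.02 op 0.0747 j [-0.4   0.56  0.52  1.83 -0.36  0.84 -0.01] F [-0.3  0.7 -0.9]
```

>>> jog_arm([
  [0.1,0,0,0,0,0],
  [0.1,0,0,0,0,0],
  [0.1,0,0,0,0,0],
])

```text
time: 13.02
tool_pos: [0.6138, -0.0276, 0.0846]
orientation: [0.247, 1.556, -0.246]
contact_force: [-2.6, 0.4, 6.2]
opening: 0.0746
```

>>> jog_arm([
  [0,0,0,0,0,0],
  [0,0,0,0,0,0],
  [0,0,0,0,0,0],
  [0,0,0,0,0,0],
  [-1,0,0,0,0,0],
  [-3,0,0,0,0,0],
  [-6,0,0,0,0,0],
  [-10,0,0,0,0,0],
  [-12,0,0,0,0,0],
  [-12,0,0,0,0,0],
], claw=8.7)

```text
time: 14.28
tool_pos: [0.6149, -0.0279, 0.2071]
orientation: [0.248, 1.551, -0.245]
contact_force: [0.6, -0.1, -0.9]
opening: 0.0869
```

```bash
cat > mw.py <<'E'
from loc import *
import sys
foot=float(sys.argv[1]); s=snap('wrist',sys.argv[2]); s2=snap('side')
mugs(foot,(.45,.75,-.25,.05) if foot>.03 else (.3,.7,.1,.5),shots={'wrist':s,'side':s2,'scene':snap('scene')})
E
python3 mw.py .049 w5.png; python3 plan.py .428 .2205 .2 -57 ; python3 mw.py .006 w6.png
```

```text
red wrist npx 9664 ctr [ 0.6129 -0.0281] rms mm 0.07 ztop [0.1245 0.1252] ntop 2078 handle 71.5 nH 379
red wrist npx 506 ctr [ 0.7332 -0.0502] rms mm 0.0 ztop [0.1335 0.1339] ntop 32 handle None nH 0
red side npx 1166 ctr [ 0.6127 -0.0298] rms mm 0.84 ztop [0.1239 0.1257] ntop 176 handle 72.1 nH 17
red scene npx 957 ctr [ 0.6166 -0.0272] rms mm 0.29 ztop [0.1242 0.1263] ntop 151 handle 69.0 nH 55
t 14.72 tcp [ 0.613  -0.0275  0.2031] yaw -18.02 tilt 0.07 op 0.087 j [-0.46  0.43  0.59  1.73 -0.27  1.06 -0.09] F [-0.1  1.6  1.1]
[0.33,17.86,-25.26,0.6804,-0.0008,0.0008] dist mm 309 ang 39
yellow wrist npx 3248 ctr [0.4268 0.2189] rms mm 0.05 ztop [0.0783 0.0815] ntop 247 handle None nH 0
yellow side npx 1143 ctr [0.4259 0.2188] rms mm 0.84 ztop [0.0816 0.0832] ntop 200 handle -147.5 nH 91
yellow scene npx 761 ctr [0.4297 0.2216] rms mm 0.54 ztop [0.0806 0.0831] ntop 156 handle -145.4 nH 27
blue side npx 914 ctr [0.4288 0.3724] rms mm 0.85 ztop [0.08   0.0827] ntop 119 handle 178.6 nH 27
blue scene npx 731 ctr [0.4333 0.3754] rms mm 0.46 ztop [0.0805 0.0824] ntop 131 handle 178.5 nH 10
```

View pics/w5.png

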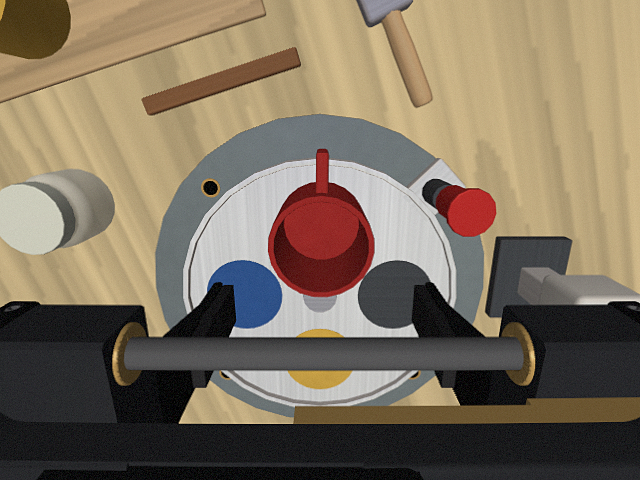

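Red stands centred on its spot (322,240 rim), handle outward. Next the yellow mug.

>>> jog_arm([
  [0.2,2.5,-3.5,0.1,0,0],
  [0.3,5,-7,0.2,0,0],
  [0.3,7.5,-10.6,0.3,0,0],
  [0.3,10,-14.2,0.4,0,0],
  [0.3,12.5,-17.7,0.5,0,0],
  [0.3,15,-21.3,0.6,0,0],
  [0.3,16.8,-23.8,0.66,0,0],
  [0.3,17.9,-25.3,0.672,0,0],
  [0.3,17.9,-25.3,0.672,0,0],
  [0.3,17.9,-25.3,0.672,0,0],
  [0.3,17.9,-25.3,0.672,0,0],
  [0.3,17.9,-25.3,0.672,0,0],
])

```text
time: 16.38
tool_pos: [0.4287, 0.2201, 0.201]
orientation: [0.77, 1.43, -0.77]
contact_force: [0.3, -0.8, 0.3]
opening: 0.0867
```

```bash
python3 plan.py;python3 mw.py .006 w6.png; python3 plan.py .4262 .2195 .041 -56.5
```

```text
t 16.68 tcp [0.4284 0.2206 0.201 ] yaw -56.52 tilt 0.0 op 0.0868 j [-1.15  0.2   0.68  2.03 -0.15  0.96 -1.38] F [ 0.4 -0.6  0.2]
yellow wrist npx 4516 ctr [0.4263 0.2202] rms mm 0.08 ztop [0.0819 0.0825] ntop 1699 handle -147.6 nH 198
yellow side npx 1148 ctr [0.426  0.2189] rms mm 0.73 ztop [0.0814 0.0834] ntop 202 handle -147.1 nH 90
yellow scene npx 762 ctr [0.4294 0.2219] rms mm 0.39 ztop [0.0814 0.0831] ntop 152 handle -145.3 nH 30
blue wrist npx 7642 ctr [0.4296 0.3739] rms mm 0.11 ztop [0.0817 0.0824] ntop 2277 handle 179.2 nH 510
blue side npx 888 ctr [0.4283 0.3724] rms mm 0.89 ztop [0.0797 0.0827] ntop 113 handle 178.2 nH 10
blue scene npx 733 ctr [0.4332 0.3752] rms mm 0.47 ztop [0.0805 0.0827] ntop 122 handle 177.8 nH 11
t 17.12 tcp [0.4282 0.2209 0.201 ] yaw -56.51 tilt 0.01 op 0.087 j [-1.15  0.2   0.68  2.03 -0.15  0.96 -1.38] F [ 0.9 -0.3 -0.4]
[16.00,-0.25,0.00,-0.0002,-0.0001,-0.0001] dist mm 160 ang 0
```

View pics/w6.png

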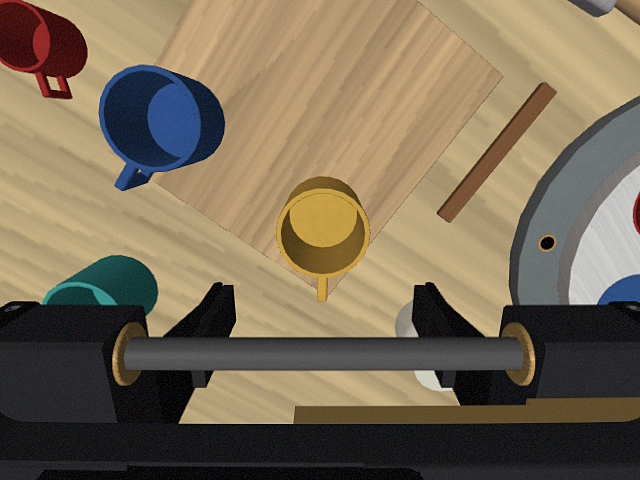

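>>> jog_arm([
  [4,-0.2,0,0,0,0],
  [8,-0.2,0,0,0,0],
  [11,-0.2,0,0,0,0],
  [13,-0.2,0,0,0,0],
  [15,-0.2,0,0,0,0],
  [16,-0.2,0,0,0,0],
  [16,-0.2,0,0,0,0],
  [16,-0.2,0,0,0,0],
])

```text
time: 18.12
tool_pos: [0.4271, 0.22, 0.0417]
orientation: [0.77, 1.43, -0.768]
contact_force: [-0.1, 0.8, 0.7]
opening: 0.0865
```

>>> jog_arm([
  [0,0,0,0,0,0],
  [0,0,0,0,0,0],
  [0,0,0,0,0,0],
  [0,0,0,0,0,0],
  [0,0,0,0,0,0],
], claw=6.5)

```text
time: 18.75
tool_pos: [0.4268, 0.2201, 0.0415]
orientation: [0.769, 1.431, -0.768]
contact_force: [-1.0, 0.2, 6.2]
opening: 0.0749
```

>>> jog_arm([
  [-2,0,0,0,0,0],
  [-5,0,0,0,0,0],
  [-9,0,0,0,0,0],
  [-13,0,0,0,0,0],
  [-16.5,0,0,0,0,0],
  [-16.5,0,0,0,0,0],
  [-16.5,0,0,0,0,0],
  [-16.5,0,0,0,0,0],
])

```text
time: 19.75
tool_pos: [0.4255, 0.2192, 0.2045]
orientation: [0.766, 1.432, -0.772]
contact_force: [0.4, -0.1, -1.3]
opening: 0.0745
```

```bash
python3 plan.py .569 -.164 .206 -18  .569 -.164 .085 -18; python3 stg.py | grep -v knob
```

```text
t 20.05 tcp [0.4262 0.2194 0.2052] yaw -56.52 tilt 0.04 op 0.0747 j [-1.18  0.19  0.71  2.03 -0.15  0.97 -1.38] F [ 0.1  0.7 -2. ]
[-0.07,-9.24,39.86,-0.6723,-0.0000,0.0008] dist mm 409 ang 39
[12.03,-9.23,39.86,-0.6723,-0.0000,0.0008] dist mm 426 ang 39
scene yellow ellipse-ctr [ 0.5693 -0.1644] [ 0.5696 -0.1643] r 0.0357 zmed 0.0488
scene blue ellipse-ctr [ 0.5186 -0.0758] [ 0.5225 -0.0741] r 0.0344 zmed 0.0491
scene red ellipse-ctr [ 0.5915 -0.0398] [ 0.592  -0.0392] r 0.0259 zmed 0.0553
 top [ 0.7225 -0.0321  0.1369] [ 0.707  -0.0456  0.1357] [ 0.7344 -0.0171  0.1417]
side yellow ellipse-ctr [ 0.5677 -0.1638] [ 0.5678 -0.1634] r 0.0342 zmed 0.0494
side blue ellipse-ctr [ 0.5218 -0.0727] [ 0.522 -0.072] r 0.0329 zmed 0.0493
side red ellipse-ctr [ 0.5929 -0.0443] [ 0.5938 -0.0435] r 0.0105 zmed 0.0594
 top [ 0.7141 -0.0339  0.1348] [ 0.6989 -0.0486  0.1321] [ 0.7321 -0.018   0.1377]
```

>>> jog_arm([
  [-0.1,-0.9,4,-0.07,0,0],
  [-0.1,-1.8,8,-0.14,0,0],
  [-0.1,-2.8,12,-0.2,0,0],
  [-0.1,-3.7,16,-0.27,0,0],
  [-0.1,-4.6,20,-0.34,0,0],
  [-0.1,-5.5,24,-0.41,0,0],
  [-0.1,-6.5,28,-0.47,0,0],
  [-0.1,-7.4,32,-0.54,0,0],
  [-0.1,-8.3,36,-0.61,0,0],
  [-0.1,-9,39,-0.66,0,0],
  [-0.1,-9.24,39.9,-0.6723,0,0],
  [-0.1,-9.24,39.9,-0.6723,0,0],
  [-0.1,-9.24,39.9,-0.6723,0,0],
  [-0.1,-9.24,39.9,-0.6723,0,0],
])

```text
time: 21.9
tool_pos: [0.5697, -0.1624, 0.207]
orientation: [0.246, 1.557, -0.244]
contact_force: [0.2, 0.2, -2.0]
opening: 0.0745
```

```bash
python3 plan.py .569 -.164 .0845 -18;  python3 - <<'E'
from h import *
s=snap('wrist','w7.png');s=snap('side','s7.png')
E
```

```text
t 22.2 tcp [ 0.5697 -0.1632  0.2071] yaw -17.97 tilt 0.01 op 0.0743 j [-0.32  0.41  0.71  1.79 -0.3   1.06  0.18] F [-0.6  0.4 -2.3]
[12.26,-0.10,-0.04,0.0005,-0.0000,-0.0002] dist mm 123 ang 0
```

View pics/w7.png

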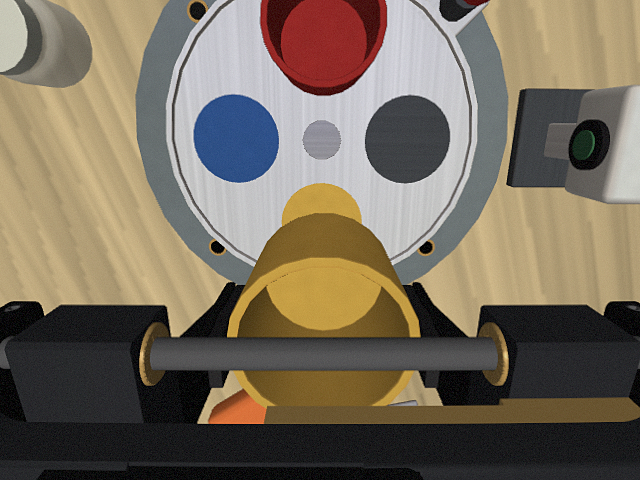

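>>> jog_arm([
  [4,-0.1,-0.04,0,0,0],
  [7,-0.1,-0.04,0,0,0],
  [9,-0.1,-0.04,0,0,0],
  [10.6,-0.1,-0.04,0,0,0],
  [11.5,-0.1,-0.04,0,0,0],
  [12,-0.1,-0.04,0,0,0],
  [12.3,-0.1,-0.04,0,0,0],
  [12.3,-0.1,-0.04,0,0,0],
])

```text
time: 23.3
tool_pos: [0.5695, -0.165, 0.0846]
orientation: [0.247, 1.555, -0.246]
contact_force: [-0.1, -0.3, -2.3]
opening: 0.075
```

>>> jog_arm([
  [0,0,0,0,0,0],
  [0,0,0,0,0,0],
  [0,0,0,0,0,0],
  [0,0,0,0,0,0],
  [-1,0,0,0,0,0],
  [-3,0,0,0,0,0],
  [-6,0,0,0,0,0],
  [-10,0,0,0,0,0],
  [-12,0,0,0,0,0],
  [-12,0,0,0,0,0],
], claw=8.7)

```text
time: 24.55
tool_pos: [0.5703, -0.1655, 0.2069]
orientation: [0.247, 1.551, -0.246]
contact_force: [1.5, -0.3, -0.1]
opening: 0.0871
```

```bash
python3 mw.py .049 w8.png; python3 plan.py .4294 .3738 .2 88.6
```

```text
yellow wrist npx 9672 ctr [ 0.5688 -0.1648] rms mm 0.08 ztop [0.1245 0.1252] ntop 2153 handle -109.4 nH 247
yellow side npx 1510 ctr [ 0.5681 -0.1656] rms mm 0.47 ztop [0.1241 0.1263] ntop 254 handle -110.6 nH 95
yellow scene npx 909 ctr [ 0.5726 -0.1641] rms mm 0.48 ztop [0.1241 0.1261] ntop 156 handle -105.7 nH 21
red wrist npx 9115 ctr [ 0.6125 -0.0282] rms mm 0.07 ztop [0.1245 0.1252] ntop 1696 handle None nH 0
red side npx 873 ctr [ 0.6124 -0.0289] rms mm 0.65 ztop [0.1229 0.1252] ntop 110 handle 71.7 nH 17
red scene npx 971 ctr [ 0.6162 -0.0269] rms mm 0.43 ztop [0.124  0.1258] ntop 170 handle 69.1 nH 54
t 25.0 tcp [ 0.5685 -0.1646  0.2031] yaw -18.0 tilt 0.07 op 0.0866 j [-0.32  0.41  0.71  1.79 -0.3   1.05  0.19] F [ 0.3  0.4 -0.3]
[0.33,46.91,-29.86,-1.8605,-0.0011,-0.0009] dist mm 556 ang 107
```

View pics/w8.png

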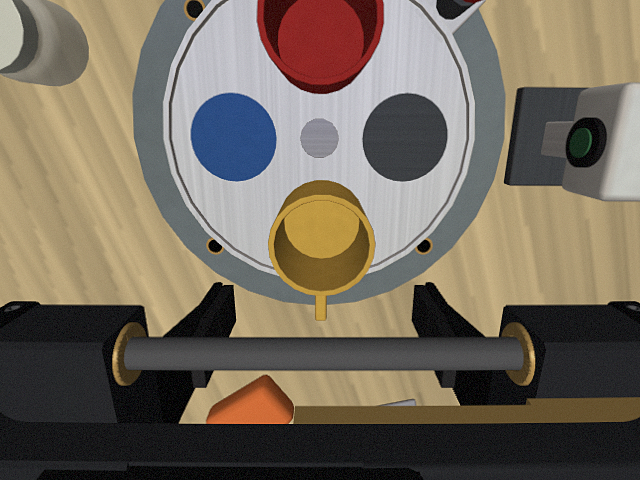

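Yellow stands on its spot (322,230 rim), handle outward at (320,307). Next is blue.

>>> jog_arm([
  [0,3,-2,-0.16,0,0],
  [0,7.5,-4.8,-0.34,0,0],
  [0,12,-7.6,-0.52,0,0],
  [0,16.5,-10.5,-0.7,0,0],
  [0,21,-13.4,-0.88,0,0],
  [0,25.5,-16.2,-1.06,0,0],
  [0.2,30,-19.1,-1.24,0,0],
  [0.3,34.5,-22,-1.42,0,0],
  [0.3,39,-24.8,-1.6,0,0],
  [0.3,43,-27.4,-1.76,0,0],
  [0.3,46,-29.3,-1.86,0,0],
  [0.3,46.9,-29.9,-1.86,0,0],
  [0.3,46.9,-29.9,-1.86,0,0],
  [0.3,46.9,-29.9,-1.86,0,0],
  [0.3,46.9,-29.9,-1.86,0,0],
])

```text
time: 26.88
tool_pos: [0.4303, 0.372, 0.2012]
orientation: [-1.189, 1.222, 1.188]
contact_force: [0.1, -0.9, 0.2]
opening: 0.087
```

```bash
python3 plan.py; python3 mw.py .006 w9.png; python3 plan.py .4292 .3738 .041 88.8
```

```text
t 27.18 tcp [0.4298 0.373  0.2012] yaw 88.56 tilt 0.01 op 0.0873 j [-0.91  0.32  0.15  1.82 -0.06  1.01  0.81] F [-0.   0.1  0.6]
blue wrist npx 4470 ctr [0.4287 0.3743] rms mm 0.08 ztop [0.0818 0.0823] ntop 1615 handle 177.1 nH 275
blue side npx 914 ctr [0.4291 0.373 ] rms mm 0.86 ztop [0.0799 0.0832] ntop 116 handle 179.4 nH 23
blue scene npx 731 ctr [0.4334 0.3745] rms mm 0.3 ztop [0.0806 0.0829] ntop 124 handle 177.0 nH 11
t 27.62 tcp [0.4294 0.3736 0.201 ] yaw 88.58 tilt 0.0 op 0.087 j [-0.91  0.32  0.15  1.82 -0.06  1.01  0.81] F [-0.8 -0.3 -0.3]
[16.00,0.02,0.01,-0.0038,0.0000,-0.0000] dist mm 160 ang 0
```

View pics/w9.png

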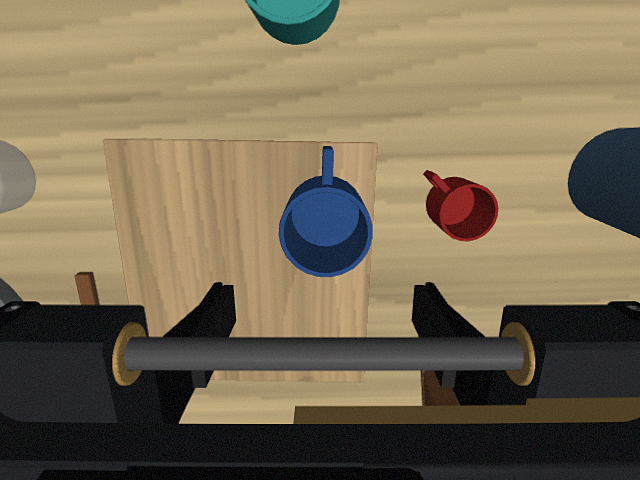

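>>> jog_arm([
  [4,0,0,0,0,0],
  [8,0,0,0,0,0],
  [11,0,0,0,0,0],
  [13,0,0,0,0,0],
  [15,0,0,0,0,0],
  [16,0,0,0,0,0],
  [16,0,0,0,0,0],
  [16,0,0,0,0,0],
])

```text
time: 28.62
tool_pos: [0.43, 0.3741, 0.0418]
orientation: [-1.191, 1.219, 1.191]
contact_force: [0.1, 0.3, -0.0]
opening: 0.0873
```

>>> jog_arm([
  [0,0,0,0,0,0],
  [0,0,0,0,0,0],
  [0,0,0,0,0,0],
  [0,0,0,0,0,0],
  [0,0,0,0,0,0],
], claw=6.5)

```text
time: 29.25
tool_pos: [0.4298, 0.3741, 0.0417]
orientation: [-1.19, 1.219, 1.191]
contact_force: [-0.8, -0.0, 5.8]
opening: 0.0748
```

>>> jog_arm([
  [-2,0,0,0,0,0],
  [-5,0,0,0,0,0],
  [-9,0,0,0,0,0],
  [-13,0,0,0,0,0],
  [-16.5,0,0,0,0,0],
  [-16.5,0,0,0,0,0],
  [-16.5,0,0,0,0,0],
  [-16.5,0,0,0,0,0],
])

```text
time: 30.25
tool_pos: [0.4285, 0.3727, 0.204]
orientation: [-1.192, 1.225, 1.192]
contact_force: [-0.5, 0.3, -2.3]
opening: 0.0748
```

```bash
python3 plan.py .5226 -.0735 .206 72  .5226 -.0735 .085 72
```

```text
t 30.55 tcp [0.4291 0.3732 0.205 ] yaw 88.58 tilt 0.04 op 0.0749 j [-0.91  0.31  0.16  1.82 -0.06  1.02  0.81] F [ 0.1 -0.1 -2.6]
[-0.09,-10.46,-44.43,0.2893,-0.0006,-0.0004] dist mm 456 ang 17
[12.01,-10.46,-44.42,0.2893,-0.0006,-0.0004] dist mm 472 ang 17
```

>>> jog_arm([
  [-0.1,-0.8,-3.5,0.03,0,0],
  [-0.1,-1.8,-7.8,0.05,0,0],
  [-0.1,-2.9,-12.2,0.08,0,0],
  [-0.1,-3.9,-16.5,0.11,0,0],
  [-0.1,-4.9,-20.8,0.13,0,0],
  [-0.1,-5.9,-25.2,0.16,0,0],
  [-0.1,-6.9,-29.5,0.19,0,0],
  [-0.1,-8,-33.8,0.22,0,0],
  [-0.1,-9,-38.1,0.25,0,0],
  [-0.1,-9.9,-42,0.28,0,0],
  [-0.1,-10.46,-44.43,0.2893,0,0],
  [-0.1,-10.46,-44.43,0.2893,0,0],
  [-0.1,-10.46,-44.43,0.2893,0,0],
  [-0.1,-10.46,-44.43,0.2893,0,0],
])

```text
time: 32.3
tool_pos: [0.5228, -0.0719, 0.207]
orientation: [-0.976, 1.341, 0.977]
contact_force: [-0.2, -0.3, -2.4]
opening: 0.0749
```

```bash
python3 plan.py .5226 -.0735 .0845 72;  python3 - <<'E'
from h import *
s=snap('wrist','w10.png')
E
```

```text
t 32.6 tcp [ 0.523  -0.0724  0.207 ] yaw 72.04 tilt 0.01 op 0.0749 j [-0.32  0.25  0.45  1.92 -0.13  1.    1.45] F [-0.4 -0.1 -2. ]
[12.25,-0.00,-0.12,0.0008,0.0001,-0.0000] dist mm 123 ang 0
```

View pics/w10.png

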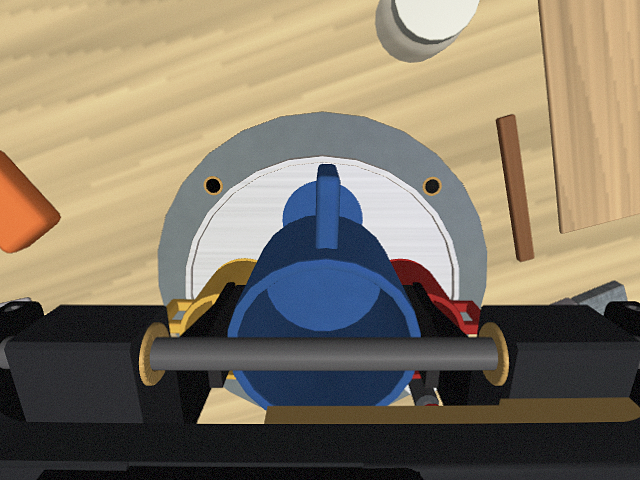

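>>> jog_arm([
  [4,0,-0.1,0,0,0],
  [7,0,-0.1,0,0,0],
  [9,0,-0.1,0,0,0],
  [10.6,0,-0.1,0,0,0],
  [11.5,0,-0.1,0,0,0],
  [12,0,-0.1,0,0,0],
  [12.3,0,-0.1,0,0,0],
  [12.3,0,-0.1,0,0,0],
])

```text
time: 33.65
tool_pos: [0.5234, -0.0742, 0.0846]
orientation: [-0.975, 1.34, 0.974]
contact_force: [-0.3, -1.4, -1.6]
opening: 0.0745
```

>>> jog_arm([
  [0,0,0,0,0,0],
  [0,0,0,0,0,0],
  [0,0,0,0,0,0],
  [0,0,0,0,0,0],
  [-1,0,0,0,0,0],
  [-3,0,0,0,0,0],
  [-6,0,0,0,0,0],
  [-10,0,0,0,0,0],
  [-12,0,0,0,0,0],
  [-12,0,0,0,0,0],
], claw=8.7)

```text
time: 34.9
tool_pos: [0.5239, -0.0743, 0.206]
orientation: [-0.976, 1.338, 0.972]
contact_force: [0.0, -0.0, -0.4]
opening: 0.0868
```

```bash
python3 mw.py .049 w11.png; python3 plan.py .718 -.032 .2 -63;python3 - <<'E'
from h import *
s=snap('side','s11.png');s=snap('scene','c11.png')
E
```

```text
yellow wrist npx 5057 ctr [ 0.5683 -0.1652] rms mm 0.05 ztop [0.1239 0.1248] ntop 630 handle -111.0 nH 657
yellow side npx 1519 ctr [ 0.5686 -0.1653] rms mm 0.57 ztop [0.1241 0.126 ] ntop 247 handle -111.5 nH 100
yellow scene npx 929 ctr [ 0.573  -0.1639] rms mm 0.49 ztop [0.1244 0.1266] ntop 160 handle -107.4 nH 39
blue wrist npx 9885 ctr [ 0.5223 -0.0749] rms mm 0.08 ztop [0.1244 0.1251] ntop 2108 handle 160.7 nH 377
blue side npx 1369 ctr [ 0.5224 -0.0756] rms mm 0.57 ztop [0.1236 0.1255] ntop 201 handle 162.4 nH 55
blue scene npx 793 ctr [ 0.5271 -0.0736] rms mm 0.38 ztop [0.1243 0.1265] ntop 142 handle 158.3 nH 28
red wrist npx 5010 ctr [ 0.6126 -0.0284] rms mm 0.05 ztop [0.124  0.1248] ntop 641 handle 73.8 nH 632
red side npx 304 ctr [ 0.611  -0.0281] rms mm 0.34 ztop [0.1235 0.1256] ntop 35 handle None nH 0
red scene npx 977 ctr [ 0.6162 -0.027 ] rms mm 0.35 ztop [0.1243 0.1263] ntop 169 handle 69.9 nH 55
t 35.35 tcp [ 0.5221 -0.074   0.2031] yaw 72.0 tilt 0.07 op 0.0868 j [-0.32  0.26  0.46  1.92 -0.14  0.99  1.46] F [0.9 0.3 0.1]
[0.28,-17.33,10.05,2.3562,-0.0015,0.0000] dist mm 200 ang 135
```

View pics/s11.png

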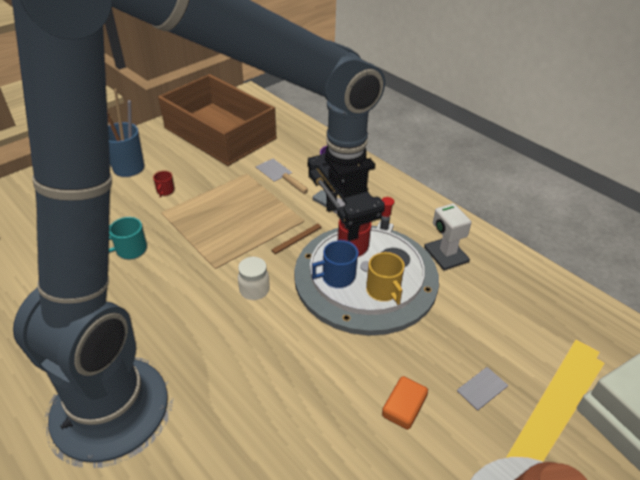

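View pics/w11.png

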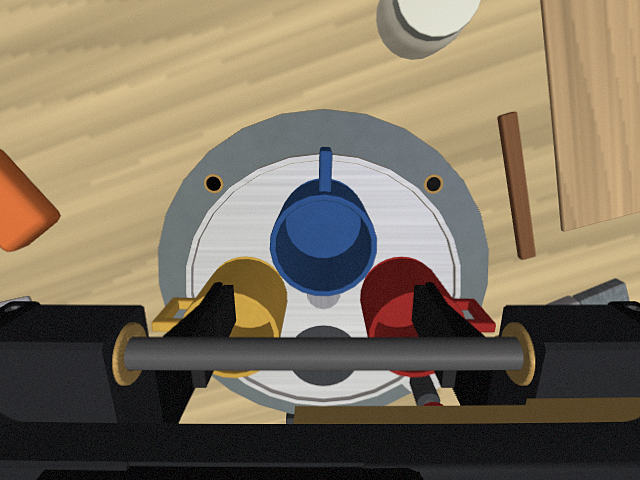

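All three mugs stand on their spots, handles outward: blue (323,242), yellow (247,320), red (403,320) in the wrist view. The board is empty. Next is the knob.

>>> jog_arm([
  [0.3,-1.2,0.7,0.17,0,0],
  [0.3,-2.6,1.5,0.35,0,0],
  [0.3,-4,2.3,0.53,0,0],
  [0.3,-5.3,3.1,0.71,0,0],
  [0.3,-6.6,3.8,0.89,0,0],
  [0.3,-8,4.6,1.07,0,0],
  [0.3,-9.3,5.4,1.25,0,0],
  [0.3,-10.6,6.2,1.43,0,0],
  [0.3,-12,7,1.61,0,0],
  [0.3,-13.3,7.7,1.79,0,0],
  [0.3,-14.6,8.5,1.97,0,0],
  [0.3,-16,9.3,2.15,0,0],
  [0.3,-17,9.9,2.3,0,0],
  [0.3,-17.3,10,2.3562,0,0],
  [0.3,-17.3,10,2.3562,0,0],
  [0.3,-17.3,10,2.3562,0,0],
  [0.3,-17.3,10,2.3562,0,0],
], claw=5.5)

```text
time: 37.58
tool_pos: [0.718, -0.0325, 0.2011]
orientation: [0.856, 1.396, -0.855]
contact_force: [0.4, -0.4, -0.3]
opening: 0.055
```

```bash
cat > knob.py <<'E'
from loc import *
import sys
def knob(s):
    P=cloud(s)
    k=mask(s,'red')&(P[...,2]>.127)&(P[...,2]<.16)&(np.hypot(P[...,0]-.5913,P[...,1]+.0958)<.2)&(np.hypot(P[...,0]-.5913,P[...,1]+.0958)>.115)
    nl,L,st,_=cv2.connectedComponentsWithStats(k.astype(np.uint8)); i=1+np.argmax(st[1:,4]); Q=P[L==i]
    zm=np.median(Q[:,2][Q[:,2]>np.percentile(Q[:,2],60)]); T=Q[np.abs(Q[:,2]-zm)<.003]
    (x,y),r=cv2.minEnclosingCircle(T[:,:2].astype(np.float32)); c=T[:,:2].mean(0)
    d=np.array([x,y])-[.5913,-.0958]
    print('knob n',len(T),'mean',c.round(4),'encl',round(x,4),round(y,4),'r',round(r,4),'z',zm.round(4),'ang',np.degrees(np.arctan2(d[1],d[0])).round(2),'rad',np.hypot(*d).round(4))
if __name__=='__main__':
    for n in sys.argv[2:]: print(n); knob(snap(n,sys.argv[1]+n[0]+'.png'))
E
python3 plan.py; python3 knob.py k1 wrist side scene
```

```text
t 37.88 tcp [ 0.7181 -0.0325  0.2011] yaw -62.99 tilt 0.01 op 0.0548 j [-0.56  0.71  0.93  1.48 -0.58  1.25 -0.66] F [ 0.2  0.5 -0.2]
wrist
knob n 1738 mean [ 0.7166 -0.0319] encl 0.7161 -0.0322 r 0.0163 z 0.1358 ang 27.02 rad 0.1401
side
knob n 83 mean [ 0.7141 -0.0335] encl 0.7148 -0.0323 r 0.017 z 0.1357 ang 27.23 rad 0.1389
scene
knob n 104 mean [ 0.7196 -0.0312] encl 0.7193 -0.0306 r 0.0163 z 0.136 ang 27.0 rad 0.1437
```

View pics/k1w.png

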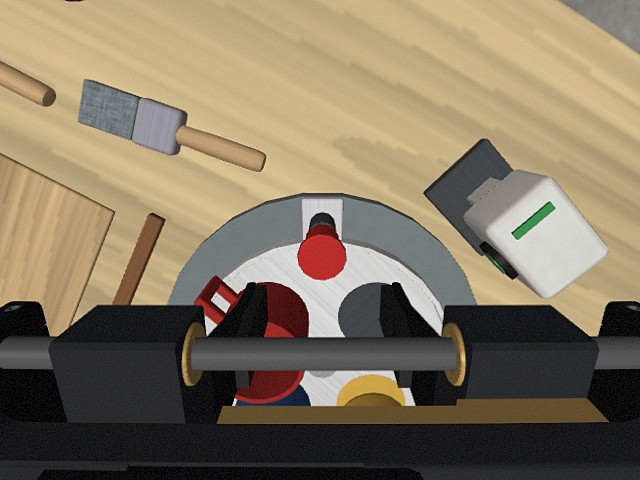

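```bash
python3 plan.py .7172 -.032 .089 -63
```

```text
t 38.33 tcp [ 0.7181 -0.0324  0.201 ] yaw -63.0 tilt 0.0 op 0.0548 j [-0.56  0.71  0.93  1.48 -0.58  1.25 -0.66] F [0.3 0.4 0.8]
[11.20,-0.06,-0.08,0.0000,-0.0001,0.0000] dist mm 112 ang 0
```

>>> jog_arm([
  [3,-0.06,-0.08,0,0,0],
  [6,-0.06,-0.08,0,0,0],
  [8,-0.06,-0.08,0,0,0],
  [10,-0.06,-0.08,0,0,0],
  [11.2,-0.06,-0.08,0,0,0],
  [11.2,-0.06,-0.08,0,0,0],
  [11.2,-0.06,-0.08,0,0,0],
])

```text
time: 39.2
tool_pos: [0.7179, -0.0323, 0.0899]
orientation: [0.856, 1.395, -0.855]
contact_force: [-0.2, 0.7, 0.3]
opening: 0.0554
```

>>> jog_arm([
  [0,0,0,0,0,0],
  [0,0,0,0,0,0],
  [0,0,0,0,0,0],
  [0,0,0,0,0,0],
  [0,0,0,0,0,0],
], claw=1.8, squeeze=30)

```text
time: 39.83
tool_pos: [0.7174, -0.0319, 0.0893]
orientation: [0.856, 1.396, -0.855]
contact_force: [-0.4, 0.4, 2.1]
opening: 0.0316
```

```bash
python3 plan.py
python3 - <<'E'
from h import *
s=snap('wrist','k2.png');s=snap('side','k2s.png')
E
```

```text
t 40.12 tcp [ 0.7174 -0.0319  0.0893] yaw -62.99 tilt 0.02 op 0.0318 j [-0.53  0.81  0.85  1.57 -0.67  1.07 -0.59] F [-0.4  1.8  2.8]
```

View pics/k2.png

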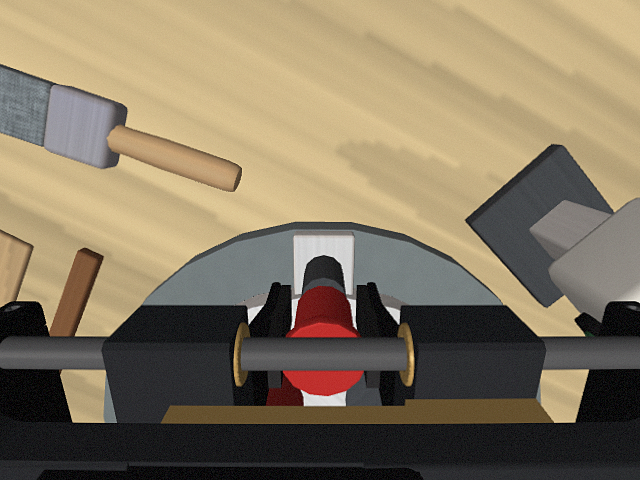

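>>> jog_arm([
  [0,0,0,0,0,0],
  [0,0,0,0,0,0],
  [0,0,0,0,0,0],
  [-2.3,0,0,0,0,0],
  [-2.3,0,0,0,0,0],
  [-2.3,0,0,0,0,0],
], claw=4.5)

```text
time: 40.98
tool_pos: [0.7174, -0.032, 0.1126]
orientation: [0.856, 1.395, -0.855]
contact_force: [0.5, 0.0, -0.4]
opening: 0.0448
```

>>> jog_arm([
  [0,0,0,0,0,0],
  [0,0,0,0,0,0],
  [0,0,0,0,0,0],
  [0,0,0,0,0,0],
  [0,0,0,0,0,0],
], claw=1.8, squeeze=40)

```text
time: 41.6
tool_pos: [0.717, -0.0319, 0.1116]
orientation: [0.855, 1.397, -0.856]
contact_force: [1.2, -0.1, -2.5]
opening: 0.0306
```

```bash
python3 plan.py
python3 - <<'E'
from h import *
s=snap('wrist','k3.png');s=snap('side','k3s.png')
E
```

```text
t 41.9 tcp [ 0.717  -0.0319  0.1116] yaw -63.0 tilt 0.04 op 0.0305 j [-0.54  0.79  0.87  1.56 -0.65  1.1  -0.61] F [ 0.7  0.8 -3.8]
```

View pics/k3.png

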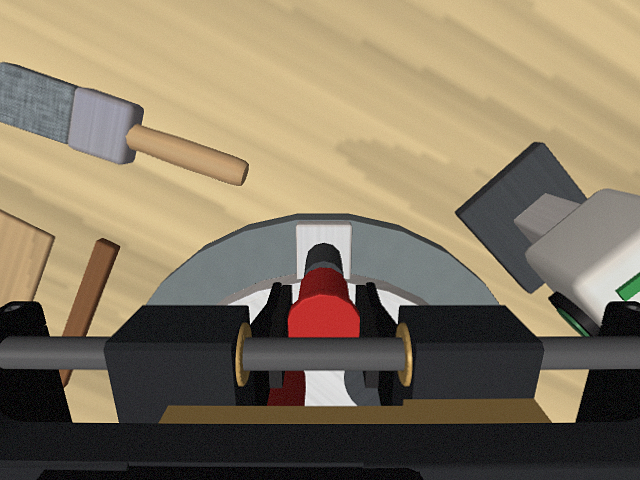

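>>> jog_arm([
  [-0.5,0,0,0,0,0],
  [-1,0,0,0,0,0],
  [-1.4,0,0,0,0,0],
  [-1.4,0,0,0,0,0],
  [-1.4,0,0,0,0,0],
])

```text
time: 42.62
tool_pos: [0.7169, -0.0317, 0.1255]
orientation: [0.855, 1.397, -0.856]
contact_force: [0.1, -0.4, -10.1]
opening: 0.0301
```

```bash
cat > arc.py <<'E'
from h import *
import sys
# arc rows: python arc.py total_deg nrows dz_cm(tool x, +down) : tool offsets for turning about the stage axis, from the present pose
C=np.array([.5913,-.0958]); tot=float(sys.argv[1]); n=int(sys.argv[2])
exec(open('plan.py').read().split("a=[float")[0])
d=p[:2]-C; print('rad',np.hypot(*d).round(4),'ang',np.degrees(np.arctan2(d[1],d[0])).round(2))
for i in range(1,n+1):
    th=np.radians(tot*i/n); c,s_=np.cos(th),np.sin(th); q=C+np.array([[c,-s_],[s_,c]])@d
    w=R0.T@np.array([*(q-p[:2]),0]); rv=R.from_matrix(R0.T@R.from_rotvec([0,0,th]).as_matrix()@R0).as_rotvec()
    print('[%.2f, %.2f, %.2f, %.3f, 0, 0],'%(*w*100,rv[0]),q.round(3))
E
python3 arc.py 90 13; python3 knob.py k4 side scene
```

```text
t 42.92 tcp [ 0.7169 -0.0317  0.1256] yaw -63.0 tilt 0.05 op 0.0305 j [-0.54  0.78  0.88  1.55 -0.64  1.13 -0.62] F [  0.4  -0.1 -10.9]
rad 0.141 ang 27.03
[0.00, -0.10, -1.70, -0.121, 0, 0], [ 0.708 -0.017]
[0.00, -0.41, -3.37, -0.242, 0, 0], [ 0.698 -0.004]
[0.00, -0.92, -5.00, -0.362, 0, 0], [0.686 0.009]
[0.01, -1.62, -6.55, -0.483, 0, 0], [0.673 0.019]
[0.01, -2.50, -8.01, -0.604, 0, 0], [0.658 0.028]
[0.01, -3.55, -9.35, -0.725, 0, 0], [0.643 0.035]
[0.01, -4.75, -10.55, -0.846, 0, 0], [0.627 0.041]
[0.01, -6.10, -11.60, -0.967, 0, 0], [0.61  0.044]
[0.01, -7.55, -12.48, -1.087, 0, 0], [0.593 0.045]
[0.01, -9.11, -13.18, -1.208, 0, 0], [0.576 0.044]
[0.02, -10.73, -13.69, -1.329, 0, 0], [0.559 0.041]
[0.02, -12.41, -13.99, -1.450, 0, 0], [0.543 0.037]
[0.02, -14.11, -14.09, -1.571, 0, 0], [0.527 0.03 ]
side
knob n 90 mean [ 0.7137 -0.0335] encl 0.7149 -0.0328 r 0.0188 z 0.1498 ang 27.02 rad 0.1388
scene
knob n 62 mean [ 0.7253 -0.029 ] encl 0.7227 -0.0301 r 0.0155 z 0.1499 ang 26.57 rad 0.1469
```

View pics/k4s.png

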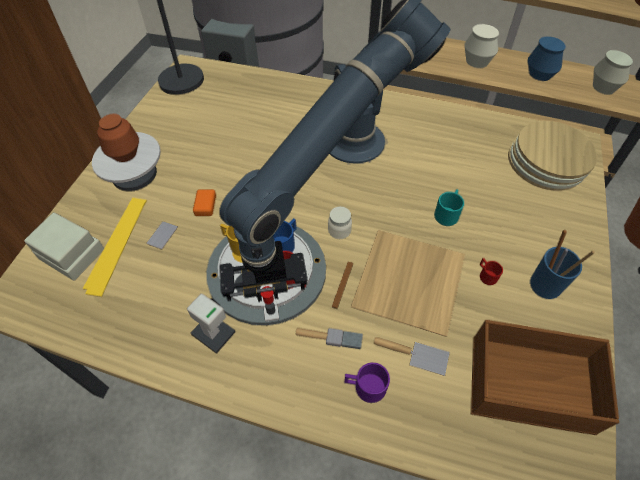

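Knob top is now at z 0.150 against 0.136 at home, so the plunger is up 14 mm. Force is −10.9 N, which fits the spring. Turning half way first.

>>> jog_arm([
  [0,-0.01,-0.6,-0.042,0,0],
  [0,-0.11,-1.7,-0.12,0,0],
  [0,-0.3,-2.9,-0.207,0,0],
  [0,-0.6,-4.05,-0.292,0,0],
  [0,-0.98,-5.17,-0.375,0,0],
  [0,-1.45,-6.23,-0.458,0,0],
  [0,-2.0,-7.25,-0.54,0,0],
  [0,-2.6,-8.18,-0.619,0,0],
  [0,-3.3,-9.06,-0.698,0,0],
  [0,-4.13,-9.97,-0.785,0,0],
])

```text
time: 44.28
tool_pos: [0.635, 0.039, 0.1264]
orientation: [0.244, 1.556, -0.243]
contact_force: [0.1, 1.1, -9.7]
opening: 0.0304
```

```bash
python3 arc.py 45 6
python3 - <<'E'
from h import *
snap('scene','c12.png');snap('side','s12.png')
E
```

```text
t 44.58 tcp [0.6347 0.039  0.1263] yaw -18.06 tilt 0.06 op 0.0304 j [-0.63  0.59  0.72  1.76 -0.46  0.97 -0.04] F [  0.2   2.4 -10.1]
rad 0.1416 ang 72.16
[0.00, -0.13, -1.85, -0.131, 0, 0], [0.617 0.044]
[0.00, -0.50, -3.66, -0.262, 0, 0], [0.598 0.046]
[0.00, -1.10, -5.42, -0.393, 0, 0], [0.58  0.045]
[-0.00, -1.92, -7.07, -0.524, 0, 0], [0.561 0.043]
[-0.00, -2.96, -8.61, -0.654, 0, 0], [0.544 0.038]
[-0.00, -4.19, -10.00, -0.785, 0, 0], [0.527 0.03 ]
```

View pics/s12.png

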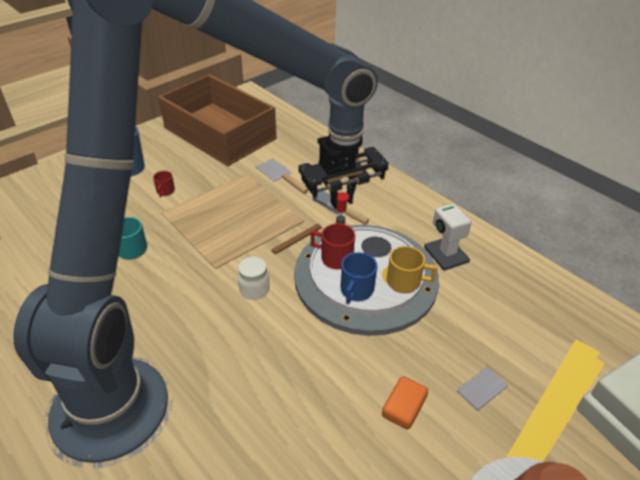

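The disc turned about 45° with the mugs standing. Completing the quarter turn.

>>> jog_arm([
  [0,-0.01,-0.6,-0.042,0,0],
  [0,-0.11,-1.7,-0.12,0,0],
  [0,-0.3,-2.9,-0.207,0,0],
  [0,-0.6,-4.05,-0.292,0,0],
  [0,-0.98,-5.17,-0.375,0,0],
  [0,-1.45,-6.23,-0.458,0,0],
  [0,-2.0,-7.25,-0.54,0,0],
  [0,-2.6,-8.18,-0.619,0,0],
  [0,-3.3,-9.06,-0.698,0,0],
  [0,-4.16,-9.97,-0.783,0,0],
  [0,-4.16,-9.97,-0.783,0,0],
  [0,-4.16,-9.97,-0.783,0,0],
])

```text
time: 46.18
tool_pos: [0.5255, 0.0305, 0.1257]
orientation: [-0.367, 1.542, 0.372]
contact_force: [-2.6, 6.3, -10.2]
opening: 0.0303
```

>>> jog_arm([
  [0.3,0,0,0,0,0],
  [0.7,0,0,0,0,0],
  [1.1,0,0,0,0,0],
  [1.4,0,0,0,0,0],
  [1.5,0,0,0,0,0],
  [1.5,0,0,0,0,0],
])

```text
time: 46.92
tool_pos: [0.5264, 0.0309, 0.1116]
orientation: [-0.367, 1.541, 0.372]
contact_force: [-4.3, 7.3, -4.6]
opening: 0.0307
```

```bash
python3 arc.py 1 1; python3 knob.py k5 side scene
```

```text
t 47.23 tcp [0.5264 0.0309 0.1116] yaw 26.97 tilt 0.2 op 0.0305 j [-0.57  0.4   0.55  2.02 -0.29  0.8   0.62] F [-3.9  7.  -4.7]
rad 0.1424 ang 117.14
[0.00, -0.00, -0.25, -0.017, 0, 0], [0.524 0.03 ]
side
knob n 17 mean [0.5304 0.0185] encl 0.5304 0.0184 r 0.0103 z 0.1346 ang 118.08 rad 0.1294
sceneTraceback (most recent call last):
  File "knob.py", line 12, in <module>
    for n in sys.argv[2:]: print(n); knob(snap(n,sys.argv[1]+n[0]+'.png'))
                                     ~~~~^^^^^^^^^^^^^^^^^^^^^^^^^^^^^^^^^
  File "knob.py", line 6, in knob
    nl,L,st,_=cv2.connectedComponentsWithStats(k.astype(np.uint8)); i=1+np.argmax(st[1:,4]); Q=P[L==i]
                                                                        ~~~~~~~~~^^^^^^^^^^
    return _wrapfunc(a, 'argmax', axis=axis, out=out, **kwds)
    return bound(*args, **kwds)
ValueError: attempt to get argmax of an empty sequence
```

View pics/k5s.png

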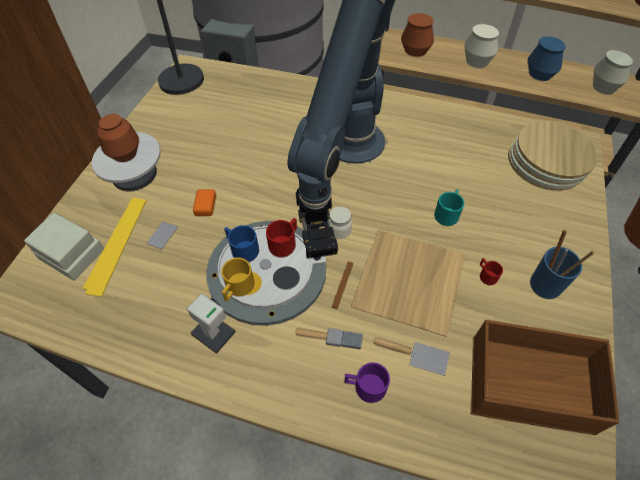

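Plunger looks home (TCP and knob-top heights match the first hole). But the yellow mug (238,277) looks off its spot, which is visible at (256,285). Releasing and checking.

>>> jog_arm([
  [0,0,0,0,0,0],
  [0,0,0,0,0,0],
  [0,0,0,0,0,0],
  [-2,0,0,0,0,0],
  [-6,0,0,0,0,0],
  [-10,0,0,0,0,0],
  [-10,0,0,0,0,0],
], claw=5.5)

```text
time: 48.2
tool_pos: [0.5303, 0.0284, 0.2147]
orientation: [-0.367, 1.531, 0.366]
contact_force: [0.2, -0.5, -0.5]
opening: 0.0551
```

```bash
python3 plan.py; python3 mw.py .049 w13.png; python3 knob.py k6 wrist;  python3 - <<'E'
from h import *
snap('side','s13.png')
C=np.array([.5913,-.0958])
for n,a in [('yellow',-18.2),('red',161.8),('blue',251.8)]:
    print(n,(C+.072*np.array([np.cos(np.radians(a)),np.sin(np.radians(a))])).round(4))
E
```

```text
t 48.5 tcp [0.5273 0.029  0.2107] yaw 26.84 tilt 0.13 op 0.0552 j [-0.64  0.27  0.61  1.92 -0.18  1.01  0.52] F [-0.2  0.2  0. ]
yellow side npx 1204 ctr [ 0.6675 -0.1369] rms mm 0.55 ztop [0.1245 0.1259] ntop 230 handle -11.3 nH 79
yellow scene npx 1172 ctr [ 0.672  -0.1353] rms mm 0.32 ztop [0.1236 0.1263] ntop 154 handle -6.6 nH 133
blue side npx 1385 ctr [ 0.5666 -0.1631] rms mm 0.61 ztop [0.1235 0.1258] ntop 195 handle -111.8 nH 84
blue scene npx 838 ctr [ 0.5713 -0.1617] rms mm 0.41 ztop [0.1237 0.1254] ntop 151 handle -107.5 nH 26
red wrist npx 2425 ctr [ 0.5211 -0.0727] rms mm 0.04 ztop [0.1239 0.1247] ntop 327 handle None nH 0
red wrist npx 894 ctr [ 0.5206 -0.0717] rms mm 0.07 ztop [0.1246 0.1251] ntop 433 handle -58.8 nH 10
red side npx 1343 ctr [ 0.5208 -0.0733] rms mm 0.41 ztop [0.1236 0.1261] ntop 198 handle 163.4 nH 43
red scene npx 895 ctr [ 0.5247 -0.0709] rms mm 0.66 ztop [0.1241 0.1263] ntop 149 handle 160.3 nH 41
wrist
knob n 1640 mean [0.5248 0.0312] encl 0.5251 0.0308 r 0.0163 z 0.1357 ang 117.59 rad 0.1428
yellow [ 0.6597 -0.1183]
red [ 0.5229 -0.0733]
blue [ 0.5688 -0.1642]
```

View pics/s13.png

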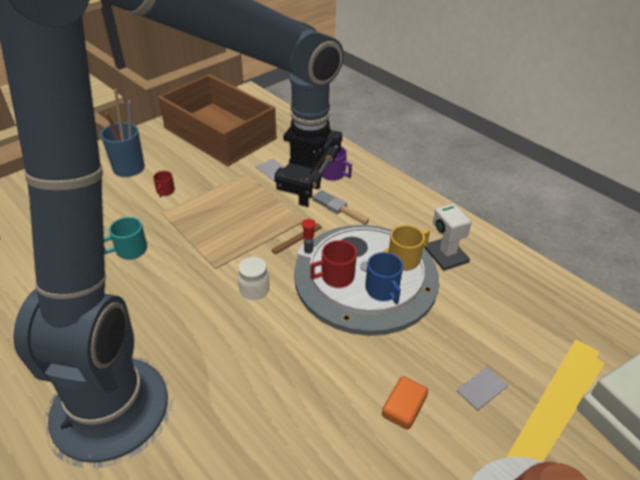

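View pics/w13.png

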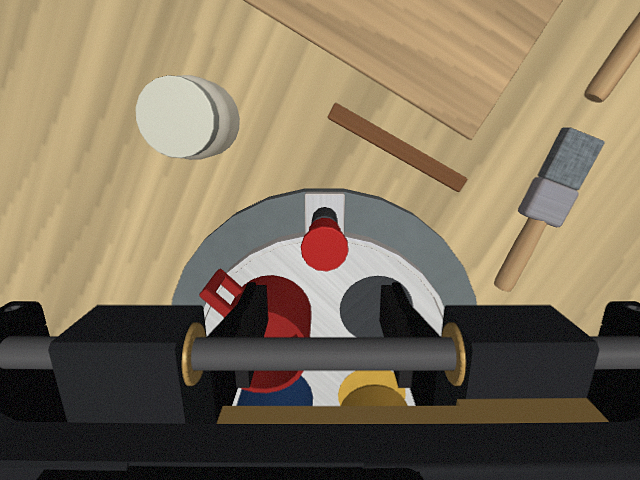

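The yellow mug was knocked about 2 cm outward, to about (0.669,−0.136) against its spot at (0.660,−0.118). I'll put it back on its spot.

```bash
python3 plan.py .6675 -.137 .205 80
```

```text
t 49.05 tcp [0.5275 0.0293 0.2109] yaw 26.84 tilt 0.0 op 0.0548 j [-0.64  0.27  0.61  1.92 -0.18  1.01  0.52] F [ 0.7 -0.2 -0.5]
[0.59,-21.16,4.98,-0.9278,0.0001,-0.0001] dist mm 218 ang 53
```

>>> jog_arm([
  [0.2,-3,0.7,-0.13,0,0],
  [0.5,-7,1.7,-0.3,0,0],
  [0.6,-11,2.6,-0.47,0,0],
  [0.6,-15,3.5,-0.64,0,0],
  [0.6,-19,4.5,-0.81,0,0],
  [0.6,-21.2,5,-0.9278,0,0],
  [0.6,-21.2,5,-0.9278,0,0],
  [0.6,-21.2,5,-0.9278,0,0],
  [0.6,-21.2,5,-0.9278,0,0],
], claw=8.7, squeeze=15)

```text
time: 50.18
tool_pos: [0.6675, -0.1357, 0.205]
orientation: [-1.08, 1.286, 1.081]
contact_force: [-0.2, -0.6, -0.0]
opening: 0.0871
```

```bash
python3 plan.py; python3 mw.py .049 w14.png
```

```text
t 50.48 tcp [ 0.6677 -0.1363  0.2052] yaw 80.03 tilt 0.01 op 0.0869 j [-0.14  0.51  0.42  1.56 -0.23  1.12  1.72] F [0.5 0.1 0.6]
yellow wrist npx 11422 ctr [ 0.6681 -0.1364] rms mm 0.08 ztop [0.1244 0.125 ] ntop 2218 handle 117.8 nH 958
yellow side npx 1204 ctr [ 0.6673 -0.1367] rms mm 0.65 ztop [0.1245 0.1262] ntop 230 handle -11.5 nH 79
yellow scene npx 1158 ctr [ 0.6723 -0.1352] rms mm 0.32 ztop [0.1237 0.1259] ntop 153 handle -5.9 nH 133
blue wrist npx 12316 ctr [ 0.5674 -0.1627] rms mm 0.07 ztop [0.1245 0.1252] ntop 2815 handle -109.9 nH 387
blue side npx 1380 ctr [ 0.5667 -0.1631] rms mm 0.53 ztop [0.1234 0.1253] ntop 187 handle -112.0 nH 77
red wrist npx 7564 ctr [ 0.5209 -0.0728] rms mm 0.04 ztop [0.1246 0.1253] ntop 1565 handle None nH 0
red side npx 1343 ctr [ 0.5208 -0.0735] rms mm 0.52 ztop [0.1234 0.1257] ntop 193 handle 163.3 nH 46
red scene npx 891 ctr [ 0.5247 -0.0712] rms mm 0.44 ztop [0.1237 0.1261] ntop 140 handle 159.6 nH 40
```

View pics/w14.png

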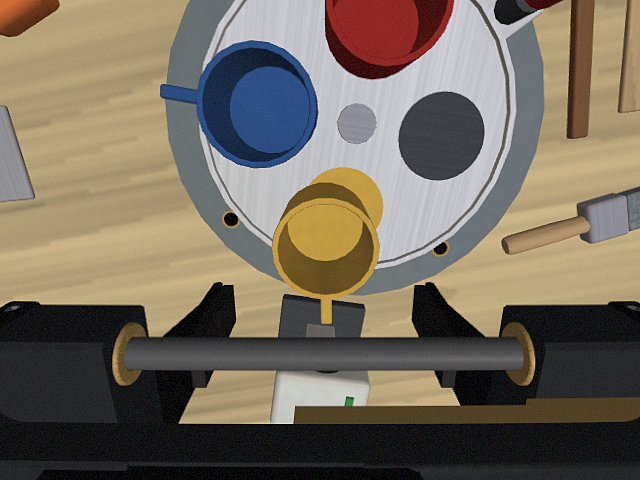

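>>> jog_arm([
  [4,0,0,0,0,0],
  [7,0,0,0,0,0],
  [9,0,0,0,0,0],
  [11,0,0,0,0,0],
  [12,0,0,0,0,0],
  [12,0,0,0,0,0],
  [12,0,0,0,0,0],
])

```text
time: 51.5
tool_pos: [0.6686, -0.1375, 0.0859]
orientation: [-1.081, 1.286, 1.078]
contact_force: [-0.3, 0.5, 0.3]
opening: 0.0869
```

>>> jog_arm([
  [0,0,0,0,0,0],
  [0,0,0,0,0,0],
  [0,0,0,0,0,0],
  [0,0,0,0,0,0],
  [0,0,0,0,0,0],
], claw=6.5)

```text
time: 52.12
tool_pos: [0.6683, -0.1369, 0.0857]
orientation: [-1.08, 1.285, 1.079]
contact_force: [-0.2, 1.9, 5.9]
opening: 0.0745
```

>>> jog_arm([
  [-0.5,0,0,0,0,0],
  [-1.2,0,0,0,0,0],
  [-2,0,0,0,0,0],
  [-2,0,0,0,0,0],
])

```text
time: 52.62
tool_pos: [0.6684, -0.1375, 0.1059]
orientation: [-1.081, 1.286, 1.078]
contact_force: [-0.5, 0.2, -1.3]
opening: 0.0746
```

```bash
python3 plan.py .6597 -.1183 .1045 72 .6597 -.1183 .0845 72
```

```text
t 52.92 tcp [ 0.6677 -0.1372  0.1049] yaw 80.01 tilt 0.04 op 0.0746 j [-0.12  0.61  0.39  1.64 -0.27  0.94  1.76] F [-0.3  0.2 -2.2]
[0.04,1.12,1.72,0.1397,0.0000,-0.0007] dist mm 20 ang 8
[2.04,1.11,1.72,0.1397,0.0000,-0.0007] dist mm 29 ang 8
```

>>> jog_arm([
  [0,0.3,0.5,0.04,0,0],
  [0,0.8,1.2,0.1,0,0],
  [0,1.12,1.7,0.14,0,0],
  [0,1.12,1.7,0.14,0,0],
  [1,1.12,1.7,0.14,0,0],
  [1.5,1.12,1.7,0.14,0,0],
  [1.8,1.12,1.7,0.14,0,0],
  [2,1.12,1.7,0.14,0,0],
  [2,1.12,1.7,0.14,0,0],
])

```text
time: 54.05
tool_pos: [0.6597, -0.1188, 0.0857]
orientation: [-0.974, 1.342, 0.974]
contact_force: [-2.9, 0.6, 3.3]
opening: 0.0746
```

>>> jog_arm([
  [0,0,0,0,0,0],
  [0,0,0,0,0,0],
  [0,0,0,0,0,0],
  [0,0,0,0,0,0],
  [-1,0,0,0,0,0],
  [-3,0,0,0,0,0],
  [-6,0,0,0,0,0],
  [-10,0,0,0,0,0],
  [-12,0,0,0,0,0],
  [-12,0,0,0,0,0],
], claw=8.7)

```text
time: 55.3
tool_pos: [0.6607, -0.1189, 0.2072]
orientation: [-0.976, 1.339, 0.972]
contact_force: [-0.0, -1.1, -1.5]
opening: 0.087
```

```bash
python3 plan.py .5265 .0313 .205 26.8; python3 mw.py .049 w15.png
```

```text
t 55.6 tcp [ 0.659  -0.1182  0.2037] yaw 71.98 tilt 0.16 op 0.087 j [-0.2   0.5   0.46  1.59 -0.24  1.11  1.58] F [-0.3  0.3  0. ]
[-0.08,17.23,10.12,0.7885,-0.0017,-0.0024] dist mm 200 ang 45
yellow wrist npx 10012 ctr [ 0.6589 -0.1196] rms mm 0.09 ztop [0.1244 0.1251] ntop 2224 handle -17.8 nH 259
yellow side npx 1089 ctr [ 0.6589 -0.1201] rms mm 0.53 ztop [0.124  0.1263] ntop 221 handle -19.5 nH 86
yellow scene npx 1002 ctr [ 0.6631 -0.1187] rms mm 0.3 ztop [0.1239 0.126 ] ntop 145 handle -15.3 nH 65
blue wrist npx 12255 ctr [ 0.5673 -0.1623] rms mm 0.11 ztop [0.1245 0.1252] ntop 2815 handle -110.5 nH 378
blue side npx 1379 ctr [ 0.5666 -0.163 ] rms mm 0.5 ztop [0.1234 0.126 ] ntop 199 handle -112.6 nH 80
red wrist npx 9256 ctr [ 0.5209 -0.0726] rms mm 0.08 ztop [0.1245 0.1253] ntop 1754 handle None nH 0
red side npx 1340 ctr [ 0.5212 -0.0732] rms mm 0.55 ztop [0.1238 0.1256] ntop 190 handle 163.4 nH 49
red scene npx 771 ctr [ 0.5252 -0.0713] rms mm 0.57 ztop [0.1236 0.1258] ntop 114 handle 159.2 nH 43
```

View pics/w15.png

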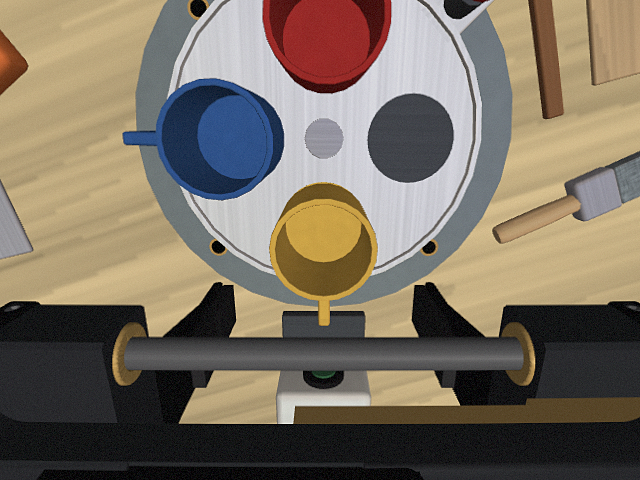

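All three mugs are back within ~2 mm of their spots in the second lock position: yellow (323,248), blue (220,138), red (327,38). Next quarter, gripping the knob radially.

```bash
python3 plan.py .5265 .0313 .205 -63.1
```

```text
t 56.05 tcp [ 0.6597 -0.1185  0.2048] yaw 71.98 tilt 0.01 op 0.0874 j [-0.2   0.5   0.46  1.59 -0.24  1.11  1.58] F [-0.7 -0.2  0.2]
[-0.02,17.30,10.13,2.3575,0.0000,-0.0001] dist mm 200 ang 135
```

>>> jog_arm([
  [0,1.2,0.7,0.17,0,0],
  [0,2.6,1.5,0.35,0,0],
  [0,4,2.3,0.53,0,0],
  [0,5.3,3.1,0.71,0,0],
  [0,6.6,3.8,0.89,0,0],
  [0,8,4.6,1.07,0,0],
  [0,9.3,5.4,1.25,0,0],
  [0,10.6,6.2,1.43,0,0],
  [0,12,7,1.61,0,0],
  [0,13.3,7.7,1.79,0,0],
  [0,14.6,8.5,1.97,0,0],
  [0,16,9.3,2.15,0,0],
  [0,17,9.9,2.3,0,0],
  [0,17.3,10.1,2.3575,0,0],
  [0,17.3,10.1,2.3575,0,0],
  [0,17.3,10.1,2.3575,0,0],
  [0,17.3,10.1,2.3575,0,0],
], claw=5.5)

```text
time: 58.18
tool_pos: [0.5266, 0.0307, 0.2051]
orientation: [0.857, 1.395, -0.856]
contact_force: [-0.8, -0.4, 0.4]
opening: 0.0547
```

```bash
python3 plan.py; python3 knob.py k7 wrist; python3 plan.py .526 .0312 .112 -63.1
```

```text
t 58.48 tcp [0.5266 0.0308 0.2051] yaw -63.1 tilt 0.01 op 0.0551 j [-0.99  0.41  1.12  1.94 -0.42  1.05 -0.79] F [ 0.9 -0.6  0. ]
wrist
knob n 1710 mean [0.5265 0.0311] encl 0.526 0.0308 r 0.0164 z 0.1358 ang 117.29 rad 0.1424
t 58.83 tcp [0.5265 0.031  0.205 ] yaw -63.09 tilt 0.0 op 0.0552 j [-0.99  0.41  1.12  1.94 -0.42  1.05 -0.79] F [ 0.  -0.6  0.4]
[9.30,-0.04,-0.04,0.0002,-0.0000,-0.0000] dist mm 93 ang 0
```

View pics/k7w.png

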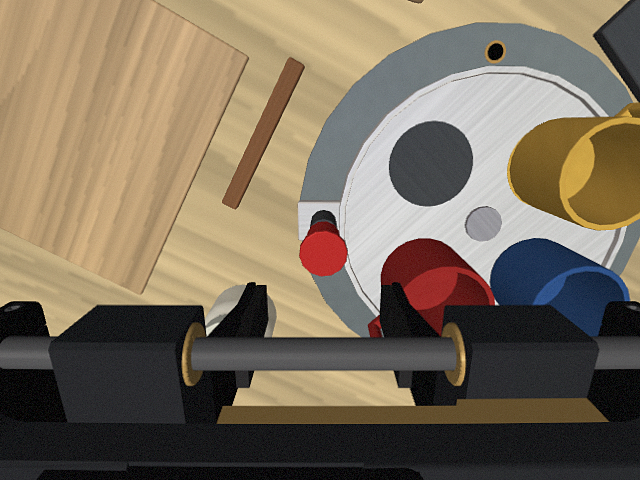

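>>> jog_arm([
  [3,0,0,0,0,0],
  [6,0,0,0,0,0],
  [8,0,0,0,0,0],
  [9.3,0,0,0,0,0],
  [9.3,0,0,0,0,0],
  [9.3,0,0,0,0,0],
])

```text
time: 59.58
tool_pos: [0.5272, 0.0309, 0.1128]
orientation: [0.857, 1.394, -0.856]
contact_force: [0.6, -0.6, 0.7]
opening: 0.0549
```

>>> jog_arm([
  [0,0,0,0,0,0],
  [0,0,0,0,0,0],
  [0,0,0,0,0,0],
  [0,0,0,0,0,0],
  [0,0,0,0,0,0],
], claw=1.8, squeeze=40)

```text
time: 60.2
tool_pos: [0.5266, 0.0312, 0.1122]
orientation: [0.857, 1.396, -0.856]
contact_force: [-0.0, -0.0, 2.8]
opening: 0.0308
```

>>> jog_arm([
  [-0.5,0,0,0,0,0],
  [-1,0,0,0,0,0],
  [-1.4,0,0,0,0,0],
  [-1.4,0,0,0,0,0],
  [-1.4,0,0,0,0,0],
])

```text
time: 60.82
tool_pos: [0.526, 0.0309, 0.1257]
orientation: [0.856, 1.396, -0.857]
contact_force: [1.9, -1.8, -9.6]
opening: 0.0308
```

```bash
sed -i 's/C=np.array(\[.5913,-.0958\])/C=np.array([.5905,-.0957])/' arc.py; python3 arc.py 90 20; python3 knob.py k8 side
```

```text
t 61.12 tcp [0.5261 0.031  0.1257] yaw -63.11 tilt 0.05 op 0.031 j [-0.89  0.51  1.    2.02 -0.55  0.91 -0.69] F [ 0.6 -1.3 -9.6]
rad 0.1421 ang 116.96
[0.00, -1.11, 0.05, -0.079, 0, 0], [0.516 0.026]
[0.00, -2.22, 0.18, -0.157, 0, 0], [0.507 0.019]
[0.00, -3.32, 0.40, -0.236, 0, 0], [0.498 0.012]
[0.00, -4.39, 0.70, -0.314, 0, 0], [0.49  0.005]
[0.00, -5.44, 1.09, -0.393, 0, 0], [ 0.483 -0.003]
[0.00, -6.45, 1.56, -0.471, 0, 0], [ 0.476 -0.012]
[0.00, -7.42, 2.10, -0.550, 0, 0], [ 0.469 -0.021]
[0.00, -8.35, 2.72, -0.628, 0, 0], [ 0.464 -0.031]
[0.00, -9.22, 3.42, -0.707, 0, 0], [ 0.459 -0.041]
[0.00, -10.04, 4.17, -0.785, 0, 0], [ 0.455 -0.052]
[0.01, -10.80, 4.99, -0.864, 0, 0], [ 0.452 -0.062]
[0.01, -11.49, 5.87, -0.942, 0, 0], [ 0.45  -0.073]
[0.01, -12.11, 6.80, -1.021, 0, 0], [ 0.449 -0.084]
[0.01, -12.65, 7.77, -1.100, 0, 0], [ 0.448 -0.096]
[0.00, -13.12, 8.79, -1.178, 0, 0], [ 0.449 -0.107]
[0.00, -13.50, 9.84, -1.257, 0, 0], [ 0.45  -0.118]
[0.00, -13.80, 10.91, -1.335, 0, 0], [ 0.452 -0.129]
[0.00, -14.02, 12.00, -1.414, 0, 0], [ 0.455 -0.14 ]
[0.00, -14.15, 13.11, -1.492, 0, 0], [ 0.459 -0.15 ]
[0.00, -14.19, 14.23, -1.571, 0, 0], [ 0.464 -0.16 ]
side
knob n 93 mean [0.5231 0.0307] encl 0.5244 0.03 r 0.0181 z 0.1496 ang 118.03 rad 0.1425
```

View pics/k8s.png

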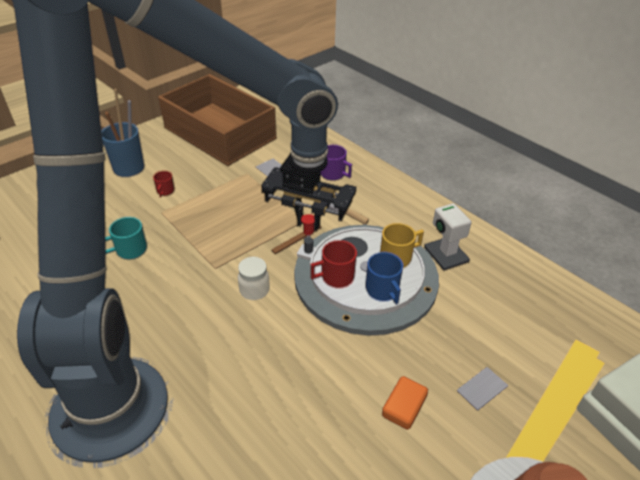

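>>> jog_arm([
  [0,-0.6,0.01,-0.042,0,0],
  [0,-1.7,0.1,-0.12,0,0],
  [0,-2.92,0.31,-0.207,0,0],
  [0,-4.09,0.6,-0.292,0,0],
  [0,-5.2,0.99,-0.375,0,0],
  [0,-6.28,1.47,-0.458,0,0],
  [0,-7.3,2.03,-0.54,0,0],
  [0,-8.24,2.64,-0.619,0,0],
  [0,-9.13,3.33,-0.698,0,0],
  [0,-10.04,4.17,-0.785,0,0],
])

```text
time: 62.42
tool_pos: [0.4551, -0.0514, 0.1261]
orientation: [0.246, 1.557, -0.244]
contact_force: [1.0, 1.5, -10.7]
opening: 0.0306
```

```bash
python3 arc.py 44.9 2
python3 - <<'E'
from h import *
snap('side','s16.png')
E
```

```text
t 62.73 tcp [ 0.4551 -0.0518  0.1261] yaw -18.14 tilt 0.08 op 0.0312 j [-0.69  0.31  0.85  2.17 -0.33  0.79  0.07] F [ -1.2   0.2 -10.3]
rad 0.1423 ang 162.04
[-0.00, -5.43, 1.10, -0.392, 0, 0], [ 0.449 -0.107]
[-0.01, -10.04, 4.18, -0.784, 0, 0], [ 0.464 -0.16 ]
```

View pics/s16.png

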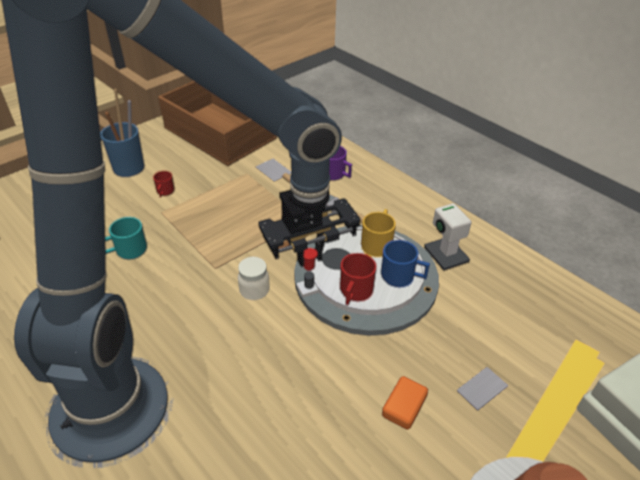

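>>> jog_arm([
  [0,-0.6,0.01,-0.042,0,0],
  [0,-1.7,0.1,-0.12,0,0],
  [0,-2.92,0.31,-0.207,0,0],
  [0,-4.09,0.6,-0.292,0,0],
  [0,-5.2,0.99,-0.375,0,0],
  [0,-6.28,1.47,-0.458,0,0],
  [0,-7.3,2.03,-0.54,0,0],
  [0,-8.24,2.64,-0.619,0,0],
  [0,-9.13,3.33,-0.698,0,0],
  [0,-10.03,4.18,-0.784,0,0],
  [0,-10.03,4.18,-0.784,0,0],
  [0,-10.03,4.18,-0.784,0,0],
])

```text
time: 64.28
tool_pos: [0.4633, -0.1596, 0.1255]
orientation: [-0.365, 1.542, 0.366]
contact_force: [-3.7, -1.3, -10.5]
opening: 0.0309
```

>>> jog_arm([
  [0.3,0,0,0,0,0],
  [0.7,0,0,0,0,0],
  [1.1,0,0,0,0,0],
  [1.4,0,0,0,0,0],
  [1.5,0,0,0,0,0],
  [1.5,0,0,0,0,0],
])

```text
time: 65.03
tool_pos: [0.4642, -0.1609, 0.1122]
orientation: [-0.367, 1.54, 0.367]
contact_force: [-8.0, -2.2, 3.4]
opening: 0.0311
```

```bash
python3 arc.py 1 1
python3 - <<'E'
from h import *
snap('side','s17.png')
E
```

```text
t 65.33 tcp [ 0.4642 -0.1609  0.1122] yaw 26.81 tilt 0.02 op 0.031 j [-0.28  0.36  0.65  2.1  -0.3   0.77  1.03] F [-6.9 -1.5  4.7]
rad 0.1421 ang -152.7
[0.00, -0.25, 0.00, -0.017, 0, 0], [ 0.465 -0.163]
```

View pics/s17.png

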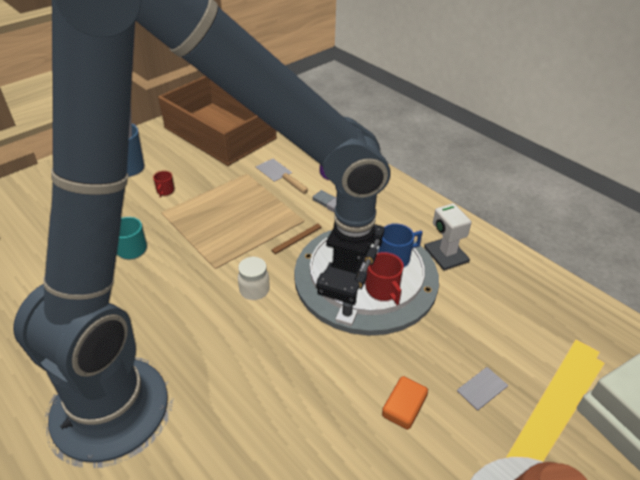

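>>> jog_arm([
  [0,0,0,0,0,0],
  [0,0,0,0,0,0],
  [0,0,0,0,0,0],
  [-2,0,0,0,0,0],
  [-6,0,0,0,0,0],
  [-10,0,0,0,0,0],
  [-10,0,0,0,0,0],
  [-10,0,0,0,0,0],
], claw=5.5)

```text
time: 66.38
tool_pos: [0.4647, -0.1595, 0.2109]
orientation: [-0.367, 1.539, 0.367]
contact_force: [0.2, -0.4, -0.2]
opening: 0.055
```

```bash
python3 plan.py; python3 mw.py .049 w18.png; python3 knob.py k9 wrist side;  python3 - <<'E'
from h import *
snap('side','s18.png')
E
```

```text
t 66.67 tcp [ 0.464  -0.1596  0.2101] yaw 26.8 tilt 0.09 op 0.0554 j [-0.37  0.21  0.72  2.   -0.16  0.99  0.89] F [ 0.  -0.1  0.6]
yellow wrist npx 12963 ctr [ 0.6107 -0.0263] rms mm 0.13 ztop [0.124  0.1249] ntop 2067 handle 75.7 nH 357
yellow scene npx 1015 ctr [ 0.615  -0.0245] rms mm 0.24 ztop [0.1239 0.1264] ntop 165 handle 72.0 nH 67
blue wrist npx 8169 ctr [ 0.655  -0.1183] rms mm 0.09 ztop [0.1238 0.1248] ntop 1138 handle None nH 0
blue side npx 934 ctr [ 0.6549 -0.1185] rms mm 0.54 ztop [0.1241 0.126 ] ntop 170 handle -20.4 nH 46
blue scene npx 1015 ctr [ 0.6596 -0.1161] rms mm 0.34 ztop [0.124  0.1256] ntop 162 handle -17.6 nH 58
red wrist npx 5813 ctr [ 0.5656 -0.1653] rms mm 0.05 ztop [0.1241 0.1249] ntop 864 handle None nH 0
red side npx 1394 ctr [ 0.5658 -0.1649] rms mm 0.49 ztop [0.1237 0.1259] ntop 224 handle -111.0 nH 81
red scene npx 807 ctr [ 0.5697 -0.1636] rms mm 0.4 ztop [0.1243 0.1262] ntop 153 handle -105.9 nH 28
wrist
knob n 1643 mean [ 0.4624 -0.1609] encl 0.4626 -0.1615 r 0.0165 z 0.1357 ang -152.94 rad 0.1445
side
knob n 123 mean [ 0.462  -0.1618] encl 0.4623 -0.1621 r 0.0169 z 0.1364 ang -152.78 rad 0.145
```

View pics/s18.png

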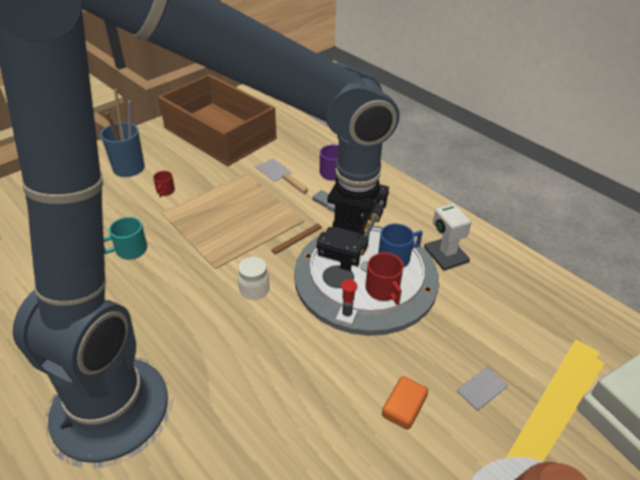

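Second hole: all mugs are within 5 mm of their spots, plunger home (knob z 0.1357). For the third quarter I'll grip at an intermediate jaw angle to keep the joints mid-range.

```bash
python3 plan.py .4638 -.1607 .205 -18  .4638 -.1607 .112 -18
```

```text
t 67.28 tcp [ 0.4644 -0.1599  0.211 ] yaw 26.8 tilt 0.01 op 0.0548 j [-0.37  0.2   0.72  2.   -0.16  0.99  0.89] F [-0.3 -0.1  0.4]
[0.60,-0.04,-0.09,0.7820,0.0001,-0.0001] dist mm 6 ang 45
[9.90,-0.04,-0.09,0.7820,0.0001,-0.0001] dist mm 99 ang 45
```

>>> jog_arm([
  [0.2,0,0,0.16,0,0],
  [0.4,0,0,0.33,0,0],
  [0.6,0,-0.1,0.5,0,0],
  [0.6,0,-0.1,0.66,0,0],
  [0.6,0,-0.1,0.782,0,0],
  [0.6,0,-0.1,0.782,0,0],
  [0.6,0,-0.1,0.782,0,0],
], claw=5.5)

```text
time: 68.15
tool_pos: [0.4635, -0.1603, 0.205]
orientation: [0.245, 1.557, -0.245]
contact_force: [0.2, -0.1, -0.4]
opening: 0.0551
```

```bash
python3 plan.py; python3 knob.py k10 wrist;python3 plan.py  .4638 -.1607 .112 -18
```

```text
t 68.45 tcp [ 0.4635 -0.1604  0.205 ] yaw -17.98 tilt 0.01 op 0.0549 j [-0.48  0.24  0.87  2.02 -0.22  0.98  0.18] F [ 0.4 -0.7 -0.2]
wrist
knob n 1716 mean [ 0.4631 -0.1608] encl 0.4629 -0.1613 r 0.0165 z 0.1358 ang -152.99 rad 0.1442
t 68.8 tcp [ 0.4635 -0.1604  0.205 ] yaw -18.0 tilt 0.01 op 0.055 j [-0.48  0.24  0.87  2.02 -0.22  0.98  0.18] F [-1.2 -0.3 -0.2]
[9.30,-0.02,0.04,0.0000,-0.0000,-0.0001] dist mm 93 ang 0
```

View pics/k10w.png

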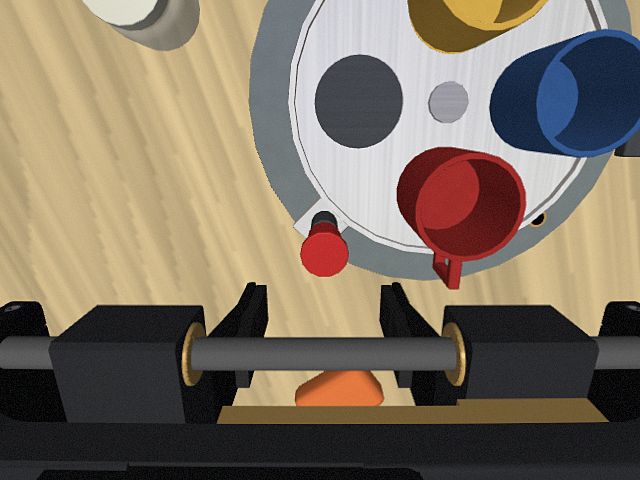

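>>> jog_arm([
  [3,0,0,0,0,0],
  [6,0,0,0,0,0],
  [8,0,0,0,0,0],
  [9.3,0,0,0,0,0],
  [9.3,0,0,0,0,0],
  [9.3,0,0,0,0,0],
])

```text
time: 69.55
tool_pos: [0.4641, -0.1606, 0.1127]
orientation: [0.247, 1.555, -0.247]
contact_force: [-0.4, 0.6, -0.0]
opening: 0.055
```

>>> jog_arm([
  [0,0,0,0,0,0],
  [0,0,0,0,0,0],
  [0,0,0,0,0,0],
  [0,0,0,0,0,0],
  [0,0,0,0,0,0],
], claw=1.8, squeeze=40)

```text
time: 70.18
tool_pos: [0.4639, -0.1603, 0.1123]
orientation: [0.247, 1.556, -0.246]
contact_force: [0.4, 0.3, 2.3]
opening: 0.0311
```

>>> jog_arm([
  [-0.5,0,0,0,0,0],
  [-1,0,0,0,0,0],
  [-1.4,0,0,0,0,0],
  [-1.4,0,0,0,0,0],
  [-1.4,0,0,0,0,0],
])

```text
time: 70.8
tool_pos: [0.4635, -0.1599, 0.1258]
orientation: [0.247, 1.557, -0.246]
contact_force: [4.0, 1.7, -10.6]
opening: 0.0307
```

```bash
sed -i 's/C=np.array(\[.5905,-.0957\])/C=np.array([.5905,-.0962])/' arc.py; python3 arc.py 45 10;  python3 knob.py k11 side
```

```text
t 71.1 tcp [ 0.4635 -0.16    0.1258] yaw -17.99 tilt 0.03 op 0.0309 j [-0.39  0.36  0.8   2.1  -0.35  0.82  0.3 ] F [ 4.5  1.4 -9.9]
rad 0.1421 ang -153.34
[-0.00, -0.76, 0.81, -0.079, 0, 0], [ 0.469 -0.17 ]
[-0.00, -1.46, 1.69, -0.157, 0, 0], [ 0.475 -0.179]
[-0.00, -2.08, 2.61, -0.236, 0, 0], [ 0.482 -0.188]
[-0.00, -2.63, 3.58, -0.314, 0, 0], [ 0.489 -0.196]
[-0.00, -3.11, 4.59, -0.393, 0, 0], [ 0.498 -0.204]
[-0.00, -3.50, 5.64, -0.471, 0, 0], [ 0.506 -0.211]
[-0.00, -3.81, 6.71, -0.550, 0, 0], [ 0.516 -0.217]
[-0.00, -4.03, 7.80, -0.628, 0, 0], [ 0.525 -0.222]
[-0.01, -4.17, 8.91, -0.707, 0, 0], [ 0.535 -0.227]
[-0.01, -4.22, 10.02, -0.785, 0, 0], [ 0.546 -0.231]
side
knob n 117 mean [ 0.4633 -0.1653] encl 0.4626 -0.1638 r 0.018 z 0.1496 ang -152.15 rad 0.1456
```

View pics/k11s.png

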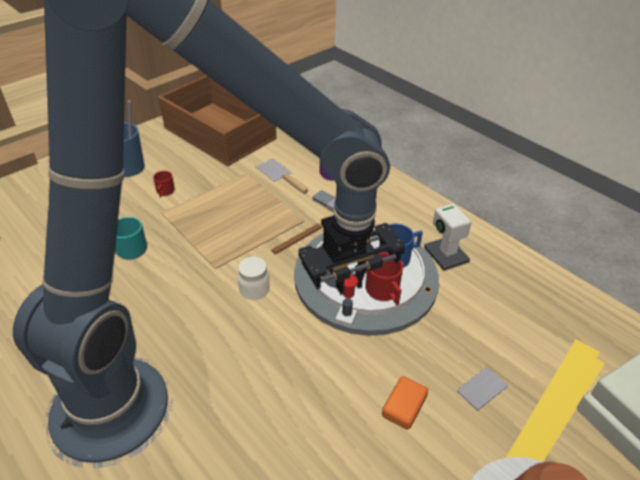

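>>> jog_arm([
  [0,-0.37,0.4,-0.039,0,0],
  [0,-1.1,1.24,-0.118,0,0],
  [0,-1.78,2.15,-0.197,0,0],
  [0,-2.37,3.1,-0.275,0,0],
  [0,-2.88,4.08,-0.353,0,0],
  [0,-3.31,5.11,-0.432,0,0],
  [0,-3.66,6.17,-0.51,0,0],
  [0,-3.93,7.25,-0.589,0,0],
  [0,-4.11,8.35,-0.667,0,0],
  [0,-4.22,10.02,-0.785,0,0],
])

```text
time: 72.4
tool_pos: [0.5444, -0.2301, 0.1247]
orientation: [-0.368, 1.542, 0.375]
contact_force: [3.7, 3.6, -9.6]
opening: 0.0307
```

```bash
python3 arc.py 45 10
python3 - <<'E'
from h import *
snap('side','s19.png')
E
```

```text
t 72.7 tcp [ 0.5455 -0.2305  0.125 ] yaw 26.96 tilt 0.17 op 0.0309 j [-0.08  0.48  0.55  1.86 -0.32  0.89  1.09] F [  2.9   4.  -10.5]
rad 0.1416 ang -108.52
[-0.00, -0.76, 0.81, -0.079, 0, 0], [ 0.556 -0.234]
[-0.01, -1.46, 1.68, -0.157, 0, 0], [ 0.567 -0.236]
[-0.01, -2.08, 2.60, -0.236, 0, 0], [ 0.578 -0.237]
[-0.01, -2.63, 3.56, -0.314, 0, 0], [ 0.589 -0.238]
[-0.01, -3.11, 4.57, -0.393, 0, 0], [ 0.6   -0.237]
[-0.02, -3.50, 5.61, -0.471, 0, 0], [ 0.611 -0.236]
[-0.02, -3.81, 6.68, -0.550, 0, 0], [ 0.622 -0.234]
[-0.02, -4.04, 7.77, -0.628, 0, 0], [ 0.633 -0.231]
[-0.02, -4.18, 8.87, -0.707, 0, 0], [ 0.644 -0.228]
[-0.02, -4.23, 9.98, -0.785, 0, 0], [ 0.654 -0.223]
```

View pics/s19.png

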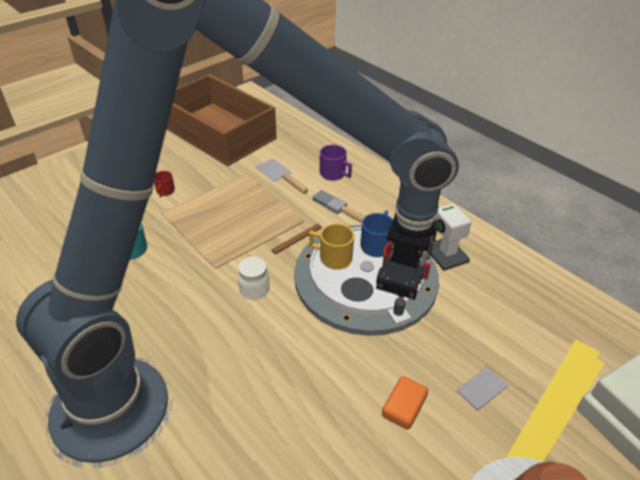

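>>> jog_arm([
  [0,-0.37,0.4,-0.039,0,0],
  [0,-1.1,1.24,-0.118,0,0],
  [0,-1.78,2.15,-0.197,0,0],
  [0,-2.37,3.1,-0.275,0,0],
  [0,-2.88,4.08,-0.353,0,0],
  [0,-3.31,5.11,-0.432,0,0],
  [0,-3.66,6.17,-0.51,0,0],
  [0,-3.93,7.25,-0.589,0,0],
  [0,-4.11,8.35,-0.667,0,0],
  [0,-4.2,9.3,-0.735,0,0],
  [0,-4.22,10.0,-0.787,0,0],
  [0,-4.22,10.0,-0.787,0,0],
  [0,-4.22,10.0,-0.787,0,0],
])

```text
time: 74.38
tool_pos: [0.6528, -0.223, 0.1251]
orientation: [-0.973, 1.343, 0.978]
contact_force: [1.0, 5.9, -9.8]
opening: 0.0311
```

```bash
python3 arc.py 0.5 1
```

```text
t 74.67 tcp [ 0.6528 -0.223   0.1253] yaw 72.03 tilt 0.18 op 0.031 j [ 0.05  0.59  0.33  1.6  -0.22  0.98  1.71] F [  0.8   5.7 -10.4]
rad 0.1413 ang -63.83
[-0.00, -0.09, 0.09, -0.009, 0, 0], [ 0.654 -0.222]
```

>>> jog_arm([
  [0,-0.08,0.08,-0.007,0,0],
  [0.3,-0.08,0.08,-0.007,0,0],
  [0.7,-0.08,0.08,-0.007,0,0],
  [1.1,-0.08,0.08,-0.007,0,0],
  [1.4,-0.08,0.08,-0.007,0,0],
  [1.5,-0.08,0.08,-0.007,0,0],
  [1.5,-0.08,0.08,-0.007,0,0],
])

```text
time: 75.55
tool_pos: [0.6544, -0.2224, 0.1124]
orientation: [-0.979, 1.338, 0.983]
contact_force: [-2.9, 8.1, -1.5]
opening: 0.0309
```

>>> jog_arm([
  [0,0,0,0,0,0],
  [0,0,0,0,0,0],
  [0,0,0,0,0,0],
  [-2,0,0,0,0,0],
  [-6,0,0,0,0,0],
  [-10,0,0,0,0,0],
  [-10,0,0,0,0,0],
  [-10,0,0,0,0,0],
], claw=5.5)

```text
time: 76.55
tool_pos: [0.6549, -0.2234, 0.2117]
orientation: [-0.981, 1.338, 0.98]
contact_force: [-0.5, 0.0, -0.9]
opening: 0.0551
```

```bash
python3 arc.py 1 1; python3 mw.py .049 w20.png; python3 knob.py k12 wrist side;  python3 - <<'E'
from h import *
snap('side','s20.png')
E
```

```text
t 76.85 tcp [ 0.6545 -0.223   0.2101] yaw 72.47 tilt 0.09 op 0.0548 j [ 0.03  0.52  0.35  1.52 -0.19  1.14  1.69] F [0.1 0.4 0.2]
rad 0.142 ang -63.23
[-0.00, -0.18, 0.17, -0.017, 0, 0], [ 0.657 -0.222]
yellow wrist npx 5350 ctr [ 0.5186 -0.0743] rms mm 0.05 ztop [0.1246 0.1253] ntop 1171 handle None nH 1
yellow side npx 1439 ctr [ 0.5184 -0.0747] rms mm 0.63 ztop [0.124  0.1261] ntop 228 handle 164.3 nH 87
yellow scene npx 842 ctr [ 0.5229 -0.072 ] rms mm 0.6 ztop [0.1243 0.1261] ntop 156 handle 161.2 nH 48
blue wrist npx 14788 ctr [ 0.6105 -0.0309] rms mm 0.12 ztop [0.1244 0.1252] ntop 2891 handle None nH 0
blue side npx 890 ctr [ 0.6096 -0.0312] rms mm 0.64 ztop [0.1238 0.126 ] ntop 160 handle 72.4 nH 11
blue scene npx 982 ctr [ 0.6143 -0.0284] rms mm 0.24 ztop [0.1242 0.1262] ntop 152 handle 69.3 nH 55
red wrist npx 11410 ctr [ 0.6569 -0.1203] rms mm 0.1 ztop [0.1244 0.1251] ntop 2417 handle -20.2 nH 570
red side npx 1249 ctr [ 0.6564 -0.1203] rms mm 0.49 ztop [0.1236 0.1256] ntop 181 handle -19.8 nH 61
red scene npx 1010 ctr [ 0.6609 -0.1186] rms mm 0.36 ztop [0.1238 0.126 ] ntop 149 handle -16.2 nH 53
wrist
knob n 1650 mean [ 0.6526 -0.2229] encl 0.6531 -0.2231 r 0.0163 z 0.1357 ang -64.12 rad 0.1415
side
knob n 111 mean [ 0.6526 -0.2236] encl 0.653 -0.2235 r 0.0166 z 0.1362 ang -64.2 rad 0.1418
```

View pics/s20.png

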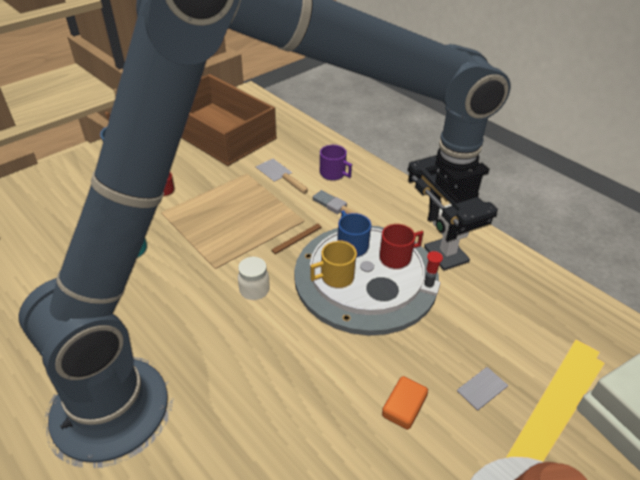

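View pics/w20.png

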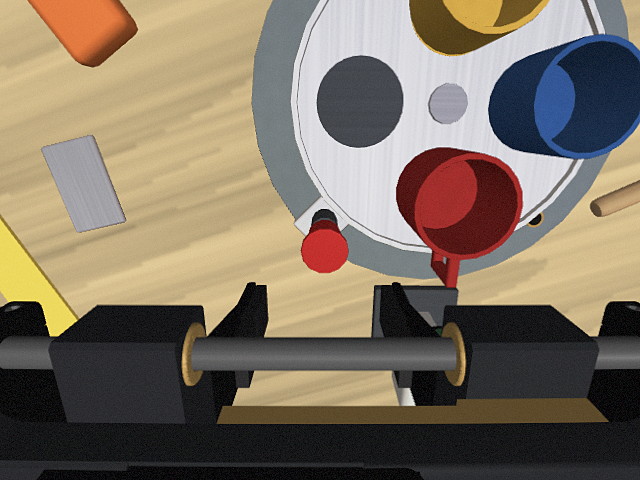

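Third hole: plunger home (knob top 0.1357), mugs on their spots with red before the reader. Side view: yellow (338,263), blue (353,233), red (398,245). Now returning them, red first.

```bash
python3 plan.py .6567 -.1205 .205 71.5
```

```text
t 77.45 tcp [ 0.655  -0.2232  0.211 ] yaw 72.47 tilt 0.01 op 0.0552 j [ 0.03  0.52  0.35  1.52 -0.19  1.14  1.69] F [-0.4 -0.8 -0.2]
[0.60,2.93,9.85,0.0169,0.0001,-0.0000] dist mm 103 ang 1
```

>>> jog_arm([
  [0.2,1,3.5,0.01,0,0],
  [0.5,2,7,0.017,0,0],
  [0.6,2.9,9.85,0.017,0,0],
  [0.6,2.9,9.85,0.017,0,0],
  [0.6,2.9,9.85,0.017,0,0],
  [0.6,2.9,9.85,0.017,0,0],
], claw=8.7, squeeze=15)

```text
time: 78.2
tool_pos: [0.6568, -0.1226, 0.2052]
orientation: [-0.967, 1.346, 0.965]
contact_force: [0.0, -0.1, 0.0]
opening: 0.0865
```

```bash
python3 mw.py .049 w21.png | grep wrist; python3 plan.py .6568 -.1205 .085 71.5
```

```text
yellow wrist npx 9121 ctr [ 0.5185 -0.074 ] rms mm 0.07 ztop [0.1245 0.1253] ntop 1721 handle None nH 0
blue wrist npx 12187 ctr [ 0.6104 -0.0304] rms mm 0.12 ztop [0.1245 0.1252] ntop 2816 handle 70.9 nH 350
red wrist npx 9766 ctr [ 0.6569 -0.1198] rms mm 0.09 ztop [0.1244 0.1251] ntop 2162 handle -19.0 nH 236
red wrist npx 614 ctr [ 0.6668 -0.2441] rms mm 0.0 ztop [0.133  0.1337] ntop 92 handle None nH 0
t 78.65 tcp [ 0.657 -0.121  0.205] yaw 71.49 tilt 0.0 op 0.087 j [-0.12  0.48  0.34  1.59 -0.18  1.1   1.51] F [-0.3 -0.9  0. ]
[12.00,0.03,0.04,-0.0002,0.0001,-0.0000] dist mm 120 ang 0
```

View pics/w21.png

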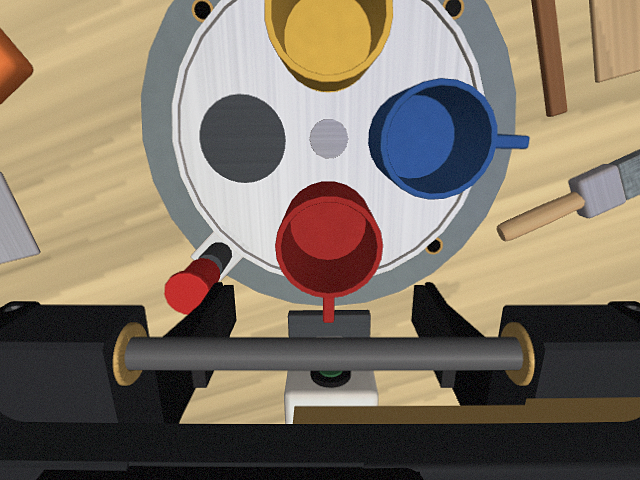

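>>> jog_arm([
  [4,0,0.05,0,0,0],
  [7,0,0.05,0,0,0],
  [9,0,0.05,0,0,0],
  [11,0,0.05,0,0,0],
  [12,0,0.05,0,0,0],
  [12,0,0.05,0,0,0],
  [12,0,0.05,0,0,0],
])

```text
time: 79.53
tool_pos: [0.6579, -0.1203, 0.0859]
orientation: [-0.969, 1.344, 0.967]
contact_force: [-0.3, 0.4, 0.9]
opening: 0.0868
```

>>> jog_arm([
  [0,0,0,0,0,0],
  [0,0,0,0,0,0],
  [0,0,0,0,0,0],
  [0,0,0,0,0,0],
  [0,0,0,0,0,0],
], claw=6.5)

```text
time: 80.15
tool_pos: [0.6576, -0.12, 0.0857]
orientation: [-0.968, 1.344, 0.968]
contact_force: [-0.9, 0.8, 5.5]
opening: 0.0746
```

>>> jog_arm([
  [-2,0,0,0,0,0],
  [-5,0,0,0,0,0],
  [-9,0,0,0,0,0],
  [-12,0,0,0,0,0],
  [-12,0,0,0,0,0],
  [-12,0,0,0,0,0],
])

```text
time: 80.9
tool_pos: [0.6563, -0.1199, 0.2041]
orientation: [-0.967, 1.346, 0.969]
contact_force: [-0.6, 0.8, -1.7]
opening: 0.0746
```

```bash
python3 plan.py .56 .297 .19 71.5 .56 .297 .042 71.5
```

```text
t 81.2 tcp [ 0.6564 -0.1199  0.2035] yaw 71.49 tilt 0.1 op 0.0744 j [-0.12  0.48  0.34  1.59 -0.18  1.1   1.51] F [-0.1 -0.  -1.1]
[1.37,22.37,36.47,-0.0001,-0.0004,-0.0017] dist mm 428 ang 0
[16.17,22.34,36.48,-0.0001,-0.0004,-0.0017] dist mm 457 ang 0
```

>>> jog_arm([
  [0,1.8,3,0,0,0],
  [0,4.3,7,0,0,0],
  [0,6.9,11.2,0,0,0],
  [0,9.4,15.3,0,0,0],
  [0,11.9,19.4,0,0,0],
  [0,14.4,23.5,0,0,0],
  [0,16.9,27.5,0,0,0],
  [0.5,19.3,31.5,0,0,0],
  [1,21.3,34.8,0,0,0],
  [1.4,22.4,36.5,0,0,0],
  [1.4,22.4,36.5,0,0,0],
  [1.4,22.4,36.5,0,0,0],
  [1.4,22.4,36.5,0,0,0],
])

```text
time: 82.82
tool_pos: [0.5617, 0.2949, 0.1914]
orientation: [-0.966, 1.346, 0.965]
contact_force: [-1.2, -0.1, -1.3]
opening: 0.0745
```

```bash
python3 plan.py .56 .297 .0425 71.5
python3 - <<'E'
from h import *
snap('side','s22.png');snap('wrist','w22.png')
E
```

```text
t 83.12 tcp [0.5611 0.2961 0.1913] yaw 71.47 tilt 0.01 op 0.0744 j [-0.73  0.43  0.24  1.68 -0.12  1.04  0.8 ] F [-0.3 -0.4 -0.3]
[14.88,0.13,0.04,-0.0006,0.0002,0.0001] dist mm 149 ang 0
```

View pics/s22.png

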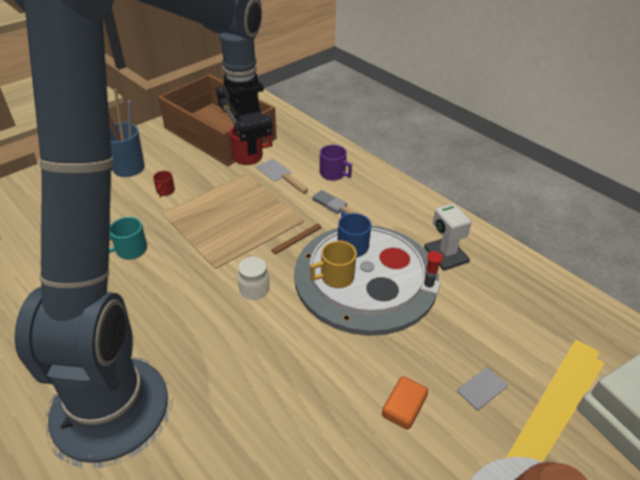

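>>> jog_arm([
  [4,0.1,0,0,0,0],
  [8,0.1,0,0,0,0],
  [11,0.1,0,0,0,0],
  [13,0.1,0,0,0,0],
  [14.2,0.1,0,0,0,0],
  [14.6,0.1,0,0,0,0],
  [14.9,0.1,0,0,0,0],
  [14.9,0.1,0,0,0,0],
])

```text
time: 84.22
tool_pos: [0.5603, 0.2978, 0.0429]
orientation: [-0.968, 1.343, 0.968]
contact_force: [-0.5, 0.4, -1.3]
opening: 0.0746
```

>>> jog_arm([
  [0,0,0,0,0,0],
  [0,0,0,0,0,0],
  [0,0,0,0,0,0],
  [0,0,0,0,0,0],
  [-1,0,0,0,0,0],
  [-3,0,0,0,0,0],
  [-6,0,0,0,0,0],
  [-10,0,0,0,0,0],
  [-15,0,0,0,0,0],
  [-16,0,0,0,0,0],
  [-16,0,0,0,0,0],
], claw=8.7)

```text
time: 85.6
tool_pos: [0.56, 0.2976, 0.2037]
orientation: [-0.968, 1.342, 0.968]
contact_force: [-0.6, -0.5, -0.4]
opening: 0.0869
```

```bash
python3 mw.py .006 w23.png;  python3 mw.py .049 w23b.png; python3 plan.py .6104 -.0304 .205 -19
```

```text
red wrist npx 4316 ctr [0.5593 0.2971] rms mm 0.08 ztop [0.0817 0.0823] ntop 1600 handle -18.9 nH 173
red side npx 914 ctr [0.559  0.2951] rms mm 0.77 ztop [0.0799 0.083 ] ntop 123 handle -18.8 nH 38
red scene npx 741 ctr [0.5641 0.298 ] rms mm 0.4 ztop [0.0816 0.0832] ntop 154 handle -18.0 nH 46
yellow side npx 1441 ctr [ 0.5184 -0.0743] rms mm 0.6 ztop [0.1241 0.1259] ntop 235 handle 164.8 nH 90
yellow scene npx 842 ctr [ 0.5224 -0.0726] rms mm 0.39 ztop [0.124 0.126] ntop 146 handle 161.1 nH 47
blue side npx 891 ctr [ 0.6096 -0.0308] rms mm 0.5 ztop [0.1241 0.1256] ntop 157 handle 72.2 nH 11
blue scene npx 985 ctr [ 0.6143 -0.0287] rms mm 0.34 ztop [0.1238 0.126 ] ntop 153 handle 69.2 nH 56
t 86.2 tcp [0.5595 0.2973 0.2014] yaw 71.5 tilt 0.02 op 0.087 j [-0.73  0.42  0.24  1.67 -0.11  1.06  0.79] F [ 0.8 -0.3 -0.5]
[-0.36,-15.23,-29.46,1.5794,-0.0004,0.0000] dist mm 332 ang 90
```

View pics/w23.png

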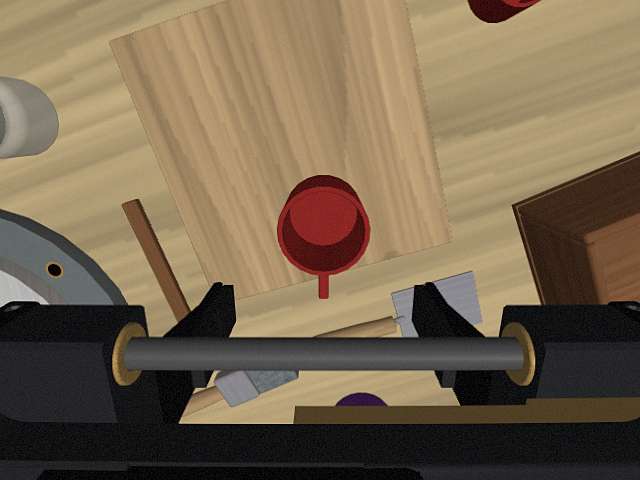

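The red mug stands on the board (323,235 in the wrist view). Next, blue.

>>> jog_arm([
  [-0.3,-1.7,-3.2,0.17,0,0],
  [-0.3,-3.4,-6.5,0.35,0,0],
  [-0.3,-5.1,-9.8,0.53,0,0],
  [-0.3,-6.8,-13.2,0.71,0,0],
  [-0.3,-8.5,-16.5,0.89,0,0],
  [-0.3,-10.3,-19.8,1.07,0,0],
  [-0.3,-12,-23.2,1.25,0,0],
  [-0.3,-13.6,-26.4,1.43,0,0],
  [-0.3,-14.9,-28.8,1.55,0,0],
  [-0.3,-15.2,-29.5,1.5794,0,0],
  [-0.3,-15.2,-29.5,1.5794,0,0],
  [-0.3,-15.2,-29.5,1.5794,0,0],
  [-0.3,-15.2,-29.5,1.5794,0,0],
])

```text
time: 87.82
tool_pos: [0.6102, -0.0291, 0.2049]
orientation: [0.259, 1.556, -0.258]
contact_force: [0.3, 0.4, 0.7]
opening: 0.0868
```

```bash
python3 plan.py;  python3 mw.py .049 w24.png; python3 plan.py .6104 -.0304 .085 -19
```

```text
t 88.12 tcp [ 0.6102 -0.0299  0.205 ] yaw -18.98 tilt 0.01 op 0.087 j [-0.51  0.44  0.67  1.74 -0.31  1.07 -0.07] F [ 0.5 -0.6  0.4]
yellow wrist npx 4991 ctr [ 0.5187 -0.0738] rms mm 0.02 ztop [0.1242 0.1249] ntop 669 handle 160.5 nH 625
yellow wrist npx 262 ctr [ 0.5186 -0.0728] rms mm 0.05 ztop [0.1249 0.1252] ntop 254 handle None nH 0
yellow side npx 1439 ctr [ 0.5184 -0.0741] rms mm 0.62 ztop [0.124  0.1261] ntop 235 handle 164.7 nH 88
yellow scene npx 281 ctr [ 0.522  -0.0722] rms mm 0.4 ztop [0.1235 0.1258] ntop 41 handle None nH 0
blue wrist npx 9915 ctr [ 0.6106 -0.0297] rms mm 0.08 ztop [0.1245 0.1252] ntop 2157 handle 70.9 nH 365
blue side npx 887 ctr [ 0.6099 -0.031 ] rms mm 0.63 ztop [0.1235 0.1257] ntop 150 handle 71.3 nH 11
blue scene npx 980 ctr [ 0.6142 -0.0285] rms mm 0.3 ztop [0.124  0.1259] ntop 143 handle 69.1 nH 54
t 88.58 tcp [ 0.6102 -0.0306  0.205 ] yaw -19.0 tilt 0.0 op 0.087 j [-0.51  0.44  0.67  1.74 -0.31  1.07 -0.07] F [0.8 0.6 1. ]
[12.00,0.02,0.02,-0.0000,-0.0000,-0.0001] dist mm 120 ang 0
```

View pics/w24.png

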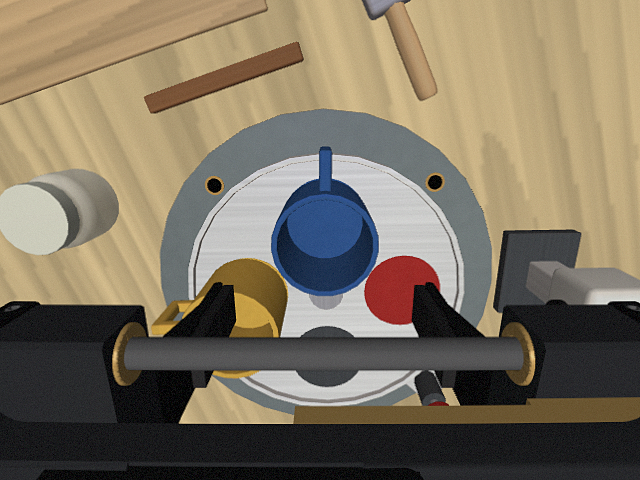

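>>> jog_arm([
  [4,0,0,0,0,0],
  [7,0,0,0,0,0],
  [9,0,0,0,0,0],
  [11,0,0,0,0,0],
  [12,0,0,0,0,0],
  [12,0,0,0,0,0],
  [12,0,0,0,0,0],
])

```text
time: 89.45
tool_pos: [0.6109, -0.0307, 0.0858]
orientation: [0.261, 1.553, -0.26]
contact_force: [0.7, 0.1, 0.6]
opening: 0.0869
```

>>> jog_arm([
  [0,0,0,0,0,0],
  [0,0,0,0,0,0],
  [0,0,0,0,0,0],
  [0,0,0,0,0,0],
  [0,0,0,0,0,0],
], claw=6.5)

```text
time: 90.08
tool_pos: [0.6106, -0.0305, 0.0856]
orientation: [0.26, 1.554, -0.26]
contact_force: [-0.6, 1.0, 5.9]
opening: 0.0744
```

>>> jog_arm([
  [-2,0,0,0,0,0],
  [-5,0,0,0,0,0],
  [-9,0,0,0,0,0],
  [-12,0,0,0,0,0],
  [-12,0,0,0,0,0],
  [-12,0,0,0,0,0],
])

```text
time: 90.82
tool_pos: [0.6091, -0.0302, 0.2039]
orientation: [0.26, 1.557, -0.26]
contact_force: [-0.6, -0.4, -2.2]
opening: 0.0746
```

```bash
python3 plan.py .437 .366 .204 -19 .437 .366 .0425 -19
```

```text
t 91.12 tcp [ 0.6093 -0.0303  0.2036] yaw -19.0 tilt 0.1 op 0.0747 j [-0.51  0.44  0.68  1.74 -0.31  1.07 -0.07] F [-0.1  0.6 -2.2]
[-0.02,31.86,-29.20,-0.0001,-0.0015,0.0008] dist mm 432 ang 0
[16.13,31.88,-29.17,-0.0001,-0.0015,0.0008] dist mm 461 ang 0
```

>>> jog_arm([
  [0,2.3,-2.1,0,0,0],
  [0,5.3,-4.9,0,0,0],
  [0,8.5,-7.8,0,0,0],
  [0,11.7,-10.7,0,0,0],
  [0,14.9,-13.6,0,0,0],
  [0,18.1,-16.6,0,0,0],
  [0,21.3,-19.5,0,0,0],
  [0,24.5,-22.5,0,0,0],
  [0,27.7,-25.4,0,0,0],
  [0,30.4,-27.9,0,0,0],
  [0,31.9,-29.2,0,0,0],
  [0,31.9,-29.2,0,0,0],
  [0,31.9,-29.2,0,0,0],
  [0,31.9,-29.2,0,0,0],
])

```text
time: 92.88
tool_pos: [0.439, 0.3643, 0.2052]
orientation: [0.263, 1.554, -0.263]
contact_force: [0.2, -0.0, -2.2]
opening: 0.0744
```

```bash
python3 plan.py .437 .366 .0425 -19
python3 - <<'E'
from h import *
snap('wrist','w25.png')
E
```

```text
t 93.17 tcp [0.4384 0.3653 0.2052] yaw -19.03 tilt 0.01 op 0.0747 j [-1.23  0.35  0.58  1.83 -0.22  1.03 -0.88] F [ 0.4 -0.8 -2.5]
[16.27,0.01,-0.16,-0.0005,-0.0000,-0.0002] dist mm 163 ang 0
```

View pics/w25.png

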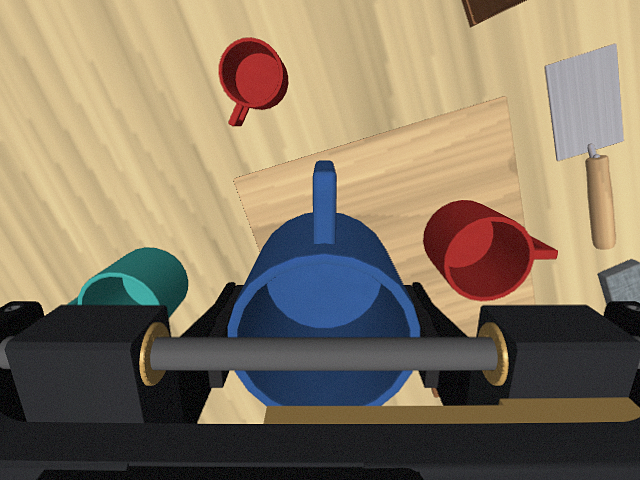

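>>> jog_arm([
  [4,0,-0.1,0,0,0],
  [8,0,-0.1,0,0,0],
  [12,0,-0.1,0,0,0],
  [14,0,-0.1,0,0,0],
  [15.4,0,-0.1,0,0,0],
  [16,0,-0.1,0,0,0],
  [16.3,0,-0.1,0,0,0],
  [16.3,0,-0.1,0,0,0],
])

```text
time: 94.22
tool_pos: [0.4375, 0.3669, 0.0428]
orientation: [0.261, 1.554, -0.259]
contact_force: [0.3, -0.9, -2.7]
opening: 0.0747
```

>>> jog_arm([
  [0,0,0,0,0,0],
  [0,0,0,0,0,0],
  [0,0,0,0,0,0],
  [0,0,0,0,0,0],
  [-1,0,0,0,0,0],
  [-3,0,0,0,0,0],
  [-6,0,0,0,0,0],
  [-10,0,0,0,0,0],
  [-15,0,0,0,0,0],
  [-16,0,0,0,0,0],
  [-16,0,0,0,0,0],
], claw=8.7)

```text
time: 95.6
tool_pos: [0.437, 0.3666, 0.2027]
orientation: [0.261, 1.555, -0.259]
contact_force: [0.1, -0.3, -0.6]
opening: 0.0867
```

```bash
python3 mw.py .006 w26.png;  python3 mw.py .049 w26b.png; python3 plan.py .5187 -.0738 .205 72
```

```text
blue wrist npx 4345 ctr [0.4371 0.3678] rms mm 0.07 ztop [0.0818 0.0825] ntop 1603 handle 70.5 nH 268
blue side npx 870 ctr [0.4364 0.3653] rms mm 1.24 ztop [0.0801 0.0833] ntop 111 handle None nH 1
blue scene npx 792 ctr [0.4414 0.368 ] rms mm 0.36 ztop [0.0807 0.0829] ntop 129 handle 68.4 nH 47
red wrist npx 6899 ctr [0.5591 0.2973] rms mm 0.07 ztop [0.0814 0.0821] ntop 1709 handle -16.1 nH 341
red side npx 912 ctr [0.5588 0.2957] rms mm 0.88 ztop [0.0802 0.0834] ntop 120 handle -20.1 nH 39
red scene npx 738 ctr [0.564 0.298] rms mm 0.39 ztop [0.0814 0.0831] ntop 153 handle -17.8 nH 44
yellow side npx 1421 ctr [ 0.5181 -0.0742] rms mm 0.5 ztop [0.124 0.126] ntop 216 handle 165.1 nH 83
yellow scene npx 951 ctr [ 0.5222 -0.0727] rms mm 0.48 ztop [0.124 0.126] ntop 150 handle 160.8 nH 47
t 96.2 tcp [0.4369 0.3663 0.2015] yaw -19.0 tilt 0.01 op 0.0871 j [-1.23  0.35  0.59  1.84 -0.23  1.02 -0.88] F [-0.6 -1.3  0.1]
[-0.34,-38.95,22.07,-1.5883,-0.0002,0.0001] dist mm 448 ang 91
```

View pics/w26.png

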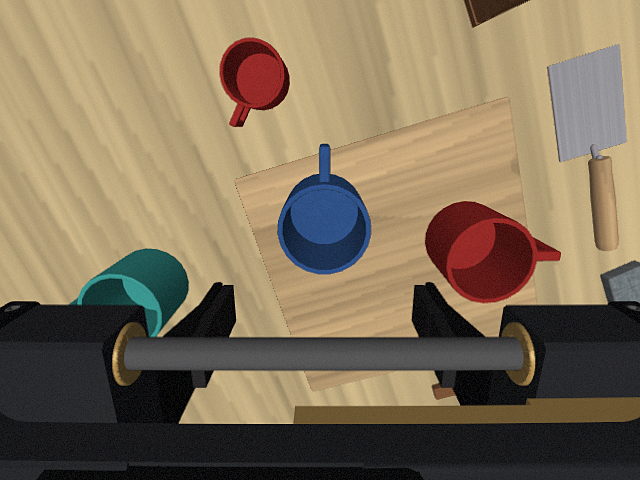

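The blue mug (323,222) and the red mug (485,252) stand on the board. Yellow is next.

>>> jog_arm([
  [-0.3,-3,1.7,-0.16,0,0],
  [-0.3,-7,4,-0.32,0,0],
  [-0.3,-11,6.2,-0.49,0,0],
  [-0.3,-15.2,8.6,-0.66,0,0],
  [-0.3,-19.5,11,-0.83,0,0],
  [-0.3,-23.8,13.5,-1,0,0],
  [-0.3,-28,15.9,-1.17,0,0],
  [-0.3,-32.2,18.2,-1.34,0,0],
  [-0.3,-36,20.4,-1.5,0,0],
  [-0.3,-38.4,21.8,-1.5883,0,0],
  [-0.3,-38.95,22.1,-1.5883,0,0],
  [-0.3,-38.95,22.1,-1.5883,0,0],
  [-0.3,-38.95,22.1,-1.5883,0,0],
  [-0.3,-38.95,22.1,-1.5883,0,0],
])

```text
time: 97.95
tool_pos: [0.5191, -0.0723, 0.205]
orientation: [-0.976, 1.341, 0.977]
contact_force: [-0.9, -0.2, 0.0]
opening: 0.0871
```

```bash
python3 mw.py .049 w27.png; python3 plan.py .5185 -.0742 .085 72
```

```text
yellow wrist npx 9987 ctr [ 0.5183 -0.0738] rms mm 0.08 ztop [0.1244 0.1252] ntop 2213 handle 162.9 nH 407
yellow side npx 1426 ctr [ 0.5185 -0.0743] rms mm 0.54 ztop [0.1238 0.1254] ntop 211 handle 164.9 nH 84
yellow scene npx 931 ctr [ 0.5221 -0.0727] rms mm 0.51 ztop [0.124  0.1264] ntop 150 handle 159.6 nH 29
t 98.4 tcp [ 0.5191 -0.0735  0.205 ] yaw 72.0 tilt 0.01 op 0.0868 j [-0.38  0.26  0.53  1.93 -0.15  0.99  1.48] F [ 0.3  0.5 -0.3]
[12.00,0.04,-0.08,0.0000,0.0001,-0.0001] dist mm 120 ang 0
```

View pics/w27.png

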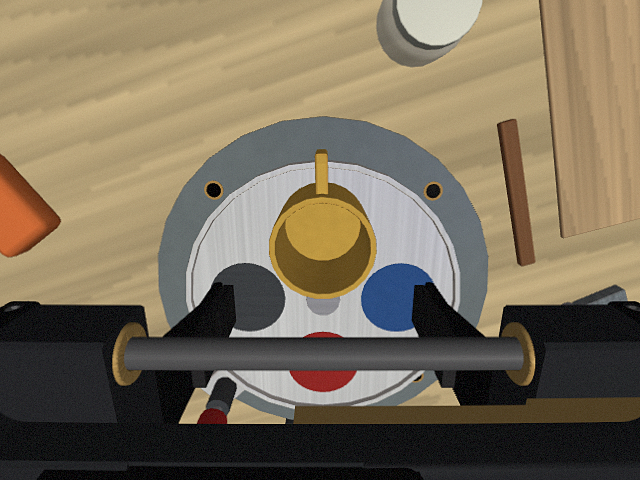

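>>> jog_arm([
  [4,0,-0.08,0,0,0],
  [7,0,-0.08,0,0,0],
  [9,0,-0.08,0,0,0],
  [11,0,-0.08,0,0,0],
  [12,0,-0.08,0,0,0],
  [12,0,-0.08,0,0,0],
  [12,0,-0.08,0,0,0],
])

```text
time: 99.28
tool_pos: [0.5195, -0.0746, 0.0857]
orientation: [-0.975, 1.34, 0.974]
contact_force: [-0.3, -0.8, 0.3]
opening: 0.0871
```

>>> jog_arm([
  [0,0,0,0,0,0],
  [0,0,0,0,0,0],
  [0,0,0,0,0,0],
  [0,0,0,0,0,0],
  [0,0,0,0,0,0],
], claw=6.5)

```text
time: 99.9
tool_pos: [0.5194, -0.0743, 0.0855]
orientation: [-0.975, 1.341, 0.975]
contact_force: [-0.6, 1.6, 5.3]
opening: 0.0748
```

>>> jog_arm([
  [-2,0,0,0,0,0],
  [-5,0,0,0,0,0],
  [-9,0,0,0,0,0],
  [-12,0,0,0,0,0],
  [-12,0,0,0,0,0],
  [-12,0,0,0,0,0],
])

```text
time: 100.65
tool_pos: [0.5178, -0.0743, 0.2036]
orientation: [-0.974, 1.344, 0.977]
contact_force: [0.2, -0.3, -1.8]
opening: 0.0748
```

```bash
python3 plan.py .437 .23 .204 72 .437 .23 .0425 72
```

```text
t 100.95 tcp [ 0.518  -0.0744  0.2036] yaw 72.0 tilt 0.1 op 0.0742 j [-0.39  0.26  0.54  1.94 -0.16  0.99  1.48] F [ 0.1 -0.6 -1.7]
[-0.03,17.11,26.45,-0.0000,-0.0007,-0.0015] dist mm 315 ang 0
[16.12,17.09,26.46,-0.0000,-0.0007,-0.0015] dist mm 354 ang 0
```

>>> jog_arm([
  [0,1.5,2.3,0,0,0],
  [0,3.7,5.7,0,0,0],
  [0,6,9.3,0,0,0],
  [0,8.4,13,0,0,0],
  [0,10.8,16.7,0,0,0],
  [0,13.2,20.4,0,0,0],
  [0,15.5,24,0,0,0],
  [0,16.8,26,0,0,0],
  [0,17.1,26.45,0,0,0],
  [0,17.1,26.45,0,0,0],
  [0,17.1,26.45,0,0,0],
  [0,17.1,26.45,0,0,0],
])

```text
time: 102.45
tool_pos: [0.4384, 0.2288, 0.2051]
orientation: [-0.973, 1.342, 0.973]
contact_force: [0.0, -0.8, -1.3]
opening: 0.0744
```

```bash
python3 plan.py .437 .23 .0425 72; python3 mw.py .006 w28.png
```

```text
t 102.75 tcp [0.4382 0.2294 0.2051] yaw 71.99 tilt 0.0 op 0.0746 j [-0.87  0.19  0.35  1.99 -0.08  0.97  0.77] F [-0.  -0.4 -2.6]
[16.26,0.13,0.02,-0.0001,0.0001,-0.0000] dist mm 163 ang 0
blue wrist npx 6649 ctr [0.4367 0.3668] rms mm 0.09 ztop [0.0815 0.0822] ntop 1936 handle 71.6 nH 270
blue side npx 755 ctr [0.4376 0.3657] rms mm 0.88 ztop [0.0798 0.0828] ntop 94 handle None nH 2
blue scene npx 789 ctr [0.4417 0.3682] rms mm 0.35 ztop [0.0803 0.0825] ntop 118 handle 68.7 nH 45
red wrist npx 1800 ctr [0.5593 0.2959] rms mm 0.05 ztop [0.0812 0.082 ] ntop 385 handle None nH 0
red side npx 891 ctr [0.5595 0.2952] rms mm 1.01 ztop [0.0798 0.0826] ntop 110 handle -20.2 nH 38
red scene npx 744 ctr [0.5644 0.298 ] rms mm 0.43 ztop [0.0814 0.083 ] ntop 164 handle -18.1 nH 41
```

View pics/w28.png

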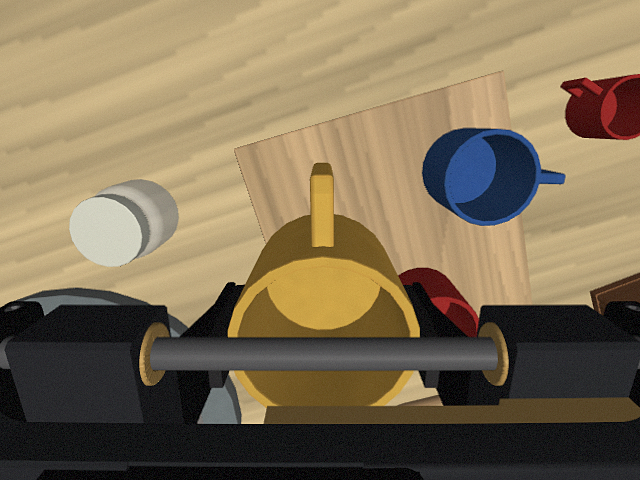

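>>> jog_arm([
  [4,0.1,0,0,0,0],
  [8,0.1,0,0,0,0],
  [12,0.1,0,0,0,0],
  [14,0.1,0,0,0,0],
  [15.4,0.1,0,0,0,0],
  [16,0.1,0,0,0,0],
  [16.3,0.1,0,0,0,0],
  [16.3,0.1,0,0,0,0],
])

```text
time: 103.9
tool_pos: [0.4377, 0.2306, 0.0427]
orientation: [-0.974, 1.34, 0.975]
contact_force: [0.4, -0.4, -2.6]
opening: 0.0747
```

>>> jog_arm([
  [0,0,0,0,0,0],
  [0,0,0,0,0,0],
  [0,0,0,0,0,0],
  [0,0,0,0,0,0],
  [-1,0,0,0,0,0],
  [-3,0,0,0,0,0],
  [-6,0,0,0,0,0],
  [-10,0,0,0,0,0],
  [-15,0,0,0,0,0],
  [-20,0,0,0,0,0],
  [-22,0,0,0,0,0],
  [-22,0,0,0,0,0],
  [-22,0,0,0,0,0],
], claw=8.7)

```text
time: 105.52
tool_pos: [0.4363, 0.2298, 0.2611]
orientation: [-0.975, 1.343, 0.975]
contact_force: [0.1, 0.1, 0.3]
opening: 0.0867
```

```bash
python3 plan.py; python3 mw.py .006 w29.png; python3 knob.py k13 side scene
python3 - <<'E'
from h import *
for n in ['scene','side']:
    s=snap(n)
    for q in ['glaze_tub','brush','palette_knife','batten','rib','sponge']:
        r=nets.place_of(n,q)
        print(n,q,[(round(x['p'],2),atz(s,x['position'][1],x['position'][0],0)[:2].round(3).tolist()) for x in r[:1]])
E
```

```text
t 105.83 tcp [0.4365 0.2298 0.2609] yaw 72.0 tilt 0.09 op 0.087 j [-0.9   0.13  0.37  1.92 -0.05  1.1   0.75] F [-0.8  0.9  0.5]
yellow wrist npx 2997 ctr [0.4362 0.2301] rms mm 0.07 ztop [0.0818 0.0825] ntop 1181 handle 162.6 nH 204
yellow side npx 1209 ctr [0.4367 0.2295] rms mm 0.93 ztop [0.081  0.0836] ntop 195 handle 165.4 nH 100
yellow scene npx 754 ctr [0.4402 0.2314] rms mm 0.45 ztop [0.0809 0.0833] ntop 146 handle 161.4 nH 23
blue wrist npx 4288 ctr [0.4366 0.3672] rms mm 0.11 ztop [0.0817 0.0824] ntop 1338 handle 71.4 nH 192
blue side npx 868 ctr [0.437  0.3652] rms mm 0.88 ztop [0.0801 0.0829] ntop 128 handle None nH 1
blue scene npx 791 ctr [0.4416 0.368 ] rms mm 0.29 ztop [0.0806 0.0827] ntop 132 handle 69.1 nH 46
red wrist npx 2701 ctr [0.5593 0.2966] rms mm 0.14 ztop [0.0816 0.0822] ntop 780 handle None nH 2
red side npx 913 ctr [0.559  0.2947] rms mm 0.89 ztop [0.0803 0.0832] ntop 119 handle -18.9 nH 38
red scene npx 750 ctr [0.5644 0.2978] rms mm 0.41 ztop [0.0813 0.0834] ntop 156 handle -17.7 nH 43
side
knob n 111 mean [ 0.6524 -0.2239] encl 0.653 -0.2244 r 0.0181 z 0.1363 ang -64.35 rad 0.1426
scene
knob n 81 mean [ 0.6577 -0.2217] encl 0.6575 -0.2209 r 0.0172 z 0.136 ang -62.12 rad 0.1415
scene glaze_tub [(0.69, [0.377, 0.061])]
scene brush [(0.56, [0.733, 0.126])]
scene palette_knife [(0.77, [0.697, 0.336])]
scene batten [(0.63, [0.567, 0.125])]
scene rib [(0.97, [0.554, -0.447])]
scene sponge [(0.93, [0.419, -0.369])]
side glaze_tub [(0.73, [0.383, 0.051])]
side brush [(0.79, [0.72, 0.118])]
side palette_knife [(0.76, [0.715, 0.346])]
side batten [(0.95, [0.561, 0.103])]
side rib [(0.94, [0.551, -0.454])]
side sponge [(0.92, [0.417, -0.366])]
```

View pics/k13s.png

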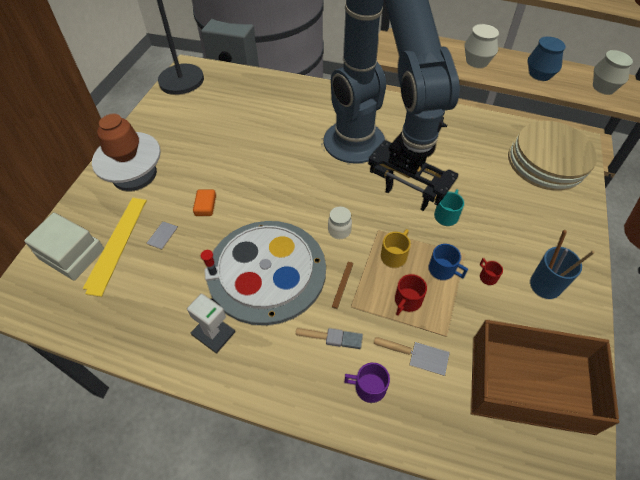

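View pics/w29.png

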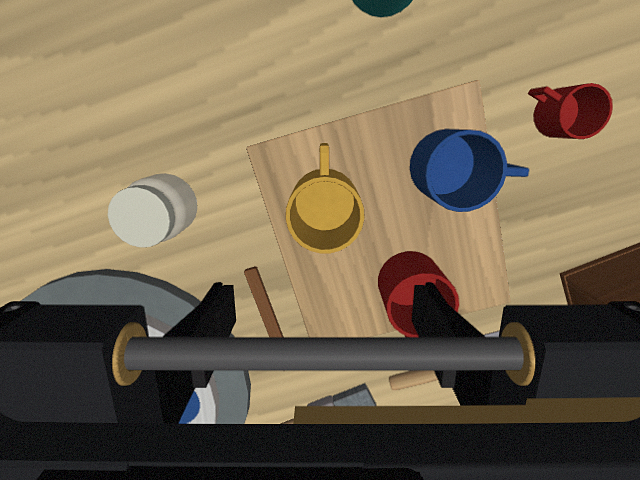

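All three mugs stand on the board: yellow (395,248), blue (445,262), red (410,292) in the scene view. Nothing else has moved. I'll check the stage angle from the spots before handing in.

```bash
python3 stg.py | grep -v top
```

```text
scene yellow ellipse-ctr [ 0.5231 -0.0737] [ 0.5225 -0.0737] r 0.0355 zmed 0.0489
scene blue ellipse-ctr [ 0.6138 -0.028 ] [ 0.6137 -0.0278] r 0.0349 zmed 0.0489
scene red ellipse-ctr [ 0.6601 -0.1182] [ 0.6595 -0.1181] r 0.0346 zmed 0.0489
knob n 156 [ 0.6596 -0.2189  0.1263] zmax 0.1389
side yellow ellipse-ctr [ 0.522  -0.0731] [ 0.5217 -0.073 ] r 0.0342 zmed 0.0494
side blue ellipse-ctr [ 0.6126 -0.0265] [ 0.6131 -0.0267] r 0.0328 zmed 0.0495
side red ellipse-ctr [ 0.6589 -0.1174] [ 0.6584 -0.1177] r 0.0329 zmed 0.0493
knob n 233 [ 0.6494 -0.2256  0.1264] zmax 0.1381
```

```bash
python3 -c "
from bench import ticket
print(ticket.finish_job())"
```

```text
the job is handed in; nothing more can be done
None
```

The job is done and handed in, at about 106 s on the robot's clock. All three mugs were loaded handle-outwards and the stage was indexed through all three holes. The mugs were then stood back on the board; the hand-in gives no verdict.

**Disturbance:** during the first quarter turn the yellow mug was found knocked about 2 cm off its spot. I put it back on the spot before going on.

**Last checks:**
- **Mugs:** the three mugs stand upright on the board, released, with rims at 81–82 mm. They are at about (0.436, 0.230) yellow, (0.437, 0.367) blue and (0.559, 0.297) red.
- **Stage:** the spots put it at about 4.71–4.72 rad. The knob top at 136 mm matches home, so the plunger is down in the last hole.
- **Bystanders:** I detected no shift beyond about 2 cm, which is mostly detector scatter.
- **Robot:** the gripper is open and clear, 0.26 m above the table.

**Disagreements:**
- The scene camera put mug centres about 4–5 mm further in x than the wrist and side cameras. I used the wrist values, and the placings and grips bore them out.
- In the last hole the knob's measured angle came out about 0.011 rad short of the spot reading. That is within the pin's play.

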